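# Locate slide carriers on a vacuum fixture and pump it down

### The arm

A 6-joint arm with a two-finger parallel gripper is mounted at the origin on a cart in front of the work surface, level with it; the furniture and walls round the work are solid. World frame = base frame: x ahead of the robot, y to its left, z up, the work surface at z = 0. Lengths are in m, angles in degrees, forces in N, time in s.
With the tool pointing down it reaches from about 0.375 to 0.9 m from the base axis. Payload 3.1 kg.
Tool frame: the origin (TCP) lies at the very end of the fingers, on their centre line; the grasp point (between the pads) lies 19 mm behind it; z points along the fingers, y is the direction in which the jaws open and shut (so a half turn about z gives the same grasp; the last joint's range is limited). The gripper opens to 87 mm and grips with 3 to 60 N. Pads are 19 mm wide; open, the fingers measure 117 mm over their backs; the gripper's body (75 mm by 190 mm) begins 51 mm behind the grasp point.
Start: joints at [-80.873, 30.224, 82.088, -0, 67.689, -10.227], TCP at [0.207, -0.59, 0.223] pointing down, gripper open.
Joint ranges: [-176.69, 176.69], [-43.24, 126.21], [12.49, 139.97], [-82, 262], [0, 151.66], [-163.58, 163.58]. Speed limits (degrees/s): [159.86, 159.86, 180, 180, 180, 180].

### API

Orientations are given as a 3x3 rotation matrix whose columns are the frame's x, y, z axes.
In Python, from rig import read_state, capture, hand_in gives the robot as it stands. The module is installed in compiled form; this text tells all that it offers.
- The arm moves only by the tool send_rows, never from a script. Its argument "moves" is one flat list of numbers, 7 for each row, row after row: the turn, a rotation vector about the world's x, y, z in degrees, then the shift along the world's x, y, z in cm, then the gripper's target within -1 to 1 (fully open at 1, half-way at 0, shut at -1). In form: [rx, ry, rz, tx, ty, tz, hand, rx, ry, rz, tx, ty, tz, hand, ...]. A call has 1 to 20 rows; each row shifts and turns the commanded pose from where the row before left it; what a row does not reach is not made up. A row lasts 1/10 s, in which the tool goes at most 50 mm and 8.59 degrees, less where a joint would pass 70% of its speed; a pose out of reach is approached as far as the arm can. A call with a gripper value outside its range is refused whole. The fingers move at their own pace and stop on an object; the grip force is fixed at half the most. Time passes only in rows, so rows that do not move let the fingers close. It gives the time, the measured TCP pose, the force and the opening at its end, in the units of the state.
- read_state(): the state, without advancing time (a new reading comes with each control period).
- capture(name): name is "side" or "top" or "wrist"; returns a dict with "pixels" (420x560x3 uint8, red, green, blue), "vertical_fov" (degrees; the focal length in pixels is half the picture's height over the tangent of half this angle, whatever the lens; pixels are square), "cx", "cy" (the principal point, pixels), "rvec" (rotation vector, rad) and "tvec" (3), from world to camera coordinates, as OpenCV has them. Camera axes: x right, y down, z forward; pixel columns grow to the right and rows downward; lengths in m; the calibration is good to about 2 mm. A picture is of the moment at which its call begins. There is no depth.
- hand_in(): hands the job in, once; it reports no verdict.
The state is a dict: "time_s": time; "joint_positions": joint angles; "qvel": joint speeds; "tau": joint torques, N m; "position": TCP position; "tcp_rot": TCP orientation; "force": force on the tool from outside, world axes, zero at the start; "moment": the same for the moment, N m; "opening": opening from 0.0 (shut) to 1.0 (fully open).
Only numpy, scipy, OpenCV 4.12 (cv2) and the standard library are available. Lean on these libraries where they do the work, as an engineer would, in place of code of your own. Each camera call takes 0.05 s, during which the arm holds its last target.

### The job

Take the check weight off the deck of the vacuum fixture and put it down on the desk, and load every loose aluminium slide carrier onto the fixture, one to a bay in any bay, lying flat with its long side pushed right up against the bay's two dowels and its far end against the end stop. Only when all of them are home, pump the hand lever four full strokes - all the way down and all the way back up each time - and leave every carrier still home, without knocking the tweezers about.

Things in the scene. Friction and masses are not known exactly. Their poses are not given: they have to be found in the camera images.
- carrier_1_mid (a point): middle (half-way up) of a slide carrier: a loose, solid aluminium plate 90 mm long (its x), 50 mm wide (its y), 18 mm thick (z up), about 0.12 kg, with a glass slide let into its top. All carriers are alike and either end may go first. None if this carrier is absent.
- carrier_2_mid (a point): middle (half-way up) of a slide carrier: a loose, solid aluminium plate 90 mm long (its x), 50 mm wide (its y), 18 mm thick (z up), about 0.12 kg, with a glass slide let into its top. All carriers are alike and either end may go first. None if this carrier is absent.
- carrier_3_mid (a point): middle (half-way up) of a slide carrier: a loose, solid aluminium plate 90 mm long (its x), 50 mm wide (its y), 18 mm thick (z up), about 0.12 kg, with a glass slide let into its top. All carriers are alike and either end may go first. None if this carrier is absent.
- bay_left (a point): left bay (seen by the robot) of the vacuum fixture: where the middle of a carrier is when home, 9 mm above the deck. Frame turns with the fixture: x away from the robot along the carrier's length, y left, z up. Two steel dowels (10 mm dia., 12 mm above the deck) stand at x -32 and +32, y +30 mm and touch the carrier's left long side. The end stop's near face is at x +45 mm and touches its far end.
- bay_middle (a point): middle bay: the same, 125 mm right of the left bay. The end stop of each bay is a block 12 mm (x) by 24 mm (y), 15 mm high, centred on y 0. A carrier set down a little short of the dowels and stop slides freely on the deck and can be pushed home to +y and +x with shut fingers.
- bay_right (a point): right bay: the same, 125 mm right of the middle bay. To its right the deck goes on for 65 mm from this point, then ends.
- fixture: the fixed vacuum fixture, an aluminium deck with three bays and a hand pump at its left end. Origin on the desk, under a point 10 mm left of the middle bay's point; axes like the bays'. Deck: flat top 24 mm above the desk, x -70 to +65 mm, y -200 to +160 mm. Pump: y 210 to 280 mm, body 50 mm high, two pivot cheeks 91 mm high at x 55 to 85 mm.
- lever_pad (a point): middle of the upper face of the black grip of the pump lever. The grip is 80 mm long along the lever, 28 mm wide, 16 mm thick. The lever points towards the robot (fixture -x) and at rest slopes up towards it by 0.40 rad, pad about 132 mm above the desk; its pivot is 120 mm from the pad along the lever, 78 mm above the desk.
- pump_lever (a joint): pump lever angle in rad: 0 at rest (up), 0.55 fully down at its stop, where the pad is 64 to 72 mm lower than at rest. A spring lifts it back to 0 by itself when let go; pressing on the pad takes about 4 N at the start and 11 N at the bottom.
- tweezers: bystander: steel tweezers, 122 x 13 x 9 mm, lying at the right; origin under their middle, long along their own y
- check_weight_mid (a point): middle of a brass-coloured check weight, 0.2 kg: an upright round body 30 mm in diameter with a knob on top, 48 mm high over all; this point is 24 mm above its foot, its z along its axis. It starts standing on the deck, somewhere between the right and the left bay.
Mind the look-alikes: they are no part of the job. What is shaped like the part that bears carrier_1_mid but green is not meant.

How it is judged:
By the outcome, as a careful person would: the job done as asked, in the order asked, and still so for the second after the job is handed in, with the robot touching nothing.
Of carrier_1, carrier_2, carrier_3 only 2 to 3 are there at a start; the rules pass over those that are not, and their reading is None.
At some moment in a run one of carrier_1, carrier_2, carrier_3 may be knocked a few centimetres aside while the robot is not near it.
Once in a run the grip may slacken for a moment while it holds something.
It also fails if it takes over 210 s, if anything falls off the work surface, if the arm or the gripper's body presses on something with over 40 N, if the wrist force passes 120 N, or if a joint passes its speed limit or range.

## Working session

There is one attempt and no reset: what is moved stays moved. The work goes in short steps, Python scripts to look and compute and a tool call to move; the robot and the scene stay as the last step left them, time stands still between calls to the robot, and variables do not carry over. Pictures are saved under pics/ and viewed, and the job is handed in when it is done.

Besides the shell and the picture viewer there is one more tool, called after "Call:" as a command line: name --argument value ..., lists and objects as JSON in quotes. send_rows: Moves the arm, as the interface text tells. Its arguments: {"type":"object","properties":{"moves":{"type":"array","items":{"type":"number"}}},"required":["moves"]}

```bash
mkdir -p pics; cat > h.py <<'E'
import numpy as np, cv2
from rig import read_state, capture, hand_in
def cap(name,fn):
    c=capture(name); p=c['pixels']; cv2.imwrite('pics/'+fn+'.png',p[:,:,::-1]); 
    np.savez('pics/'+fn+'.npz',**{k:np.array(v) for k,v in c.items()}); return c
def load(fn): 
    z=np.load('pics/'+fn+'.npz'); return {k:z[k] for k in z.files}
def K(c):
    f=210/np.tan(np.radians(float(c['vertical_fov']))/2); return f
def ray(c,u,v):
    R,_=cv2.Rodrigues(np.array(c['rvec'],float)); t=np.array(c['tvec'],float).ravel(); f=K(c)
    d=R.T@np.array([(u-float(c['cx']))/f,(v-float(c['cy']))/f,1]); return -R.T@t,d
def onz(c,u,v,z):
    o,d=ray(c,u,v); return o+d*(z-o[2])/d[2]
def proj(c,P):
    R,_=cv2.Rodrigues(np.array(c['rvec'],float)); t=np.array(c['tvec'],float).ravel(); f=K(c)
    q=R@np.array(P,float)+t; return np.array([q[0]/q[2]*f+float(c['cx']),q[1]/q[2]*f+float(c['cy'])])
def crop(fn,u0,v0,u1,v1,s,out):
    im=cv2.imread('pics/'+fn+'.png')[v0:v1,u0:u1]; cv2.imwrite('pics/'+out+'.png',cv2.resize(im,None,fx=s,fy=s,interpolation=cv2.INTER_CUBIC))
E
python3 - <<'E'
from h import *
for n in ['side','top','wrist']:
    c=cap(n,n+'0'); o,d=ray(c,280,210); print(n,c['vertical_fov'],c['cx'],c['cy'],o.round(3),d.round(3))
print(read_state())
E
```

```text
side 48.483434857135066 284.1459855718419 210.29572588811115 [-0.05   0.853  0.661] [ 0.487 -0.75  -0.448]
top 54.09826044643152 285.6167716705707 211.5073385868737 [ 0.308 -0.051  1.131] [ 0.203  0.035 -0.979]
wrist 70.60351793479727 276.5070966469618 210.1014780715581 [ 0.284 -0.564  0.384] [-0.276 -0.107 -0.955]
{'time_s': 0.15, 'joint_positions': array([-8.08732363e+01,  3.02661937e+01,  8.21408594e+01,  1.28508176e-03,
        6.76904152e+01, -1.02278344e+01]), 'qvel': array([-0.04810526, -0.08231684, -0.26929684,  0.01131923,  0.0451233 ,
        0.03176662]), 'tau': array([ 2.37402592e-04, -4.40430844e+01, -1.76842850e+01,  6.33061328e-02,
        5.52398711e-02, -1.01169421e-04]), 'position': array([ 0.20706875, -0.58908908,  0.22179478]), 'tcp_rot': array([[ 9.43488439e-01,  3.31405347e-01, -2.49346488e-04],
       [ 3.31405284e-01, -9.43486993e-01,  1.68289584e-03],
       [ 3.22465514e-04, -1.67042752e-03, -9.99998553e-01]]), 'force': array([ 0.79858688,  0.45778474, -1.16861403]), 'moment': array([ 0.00707155, -0.02824511, -0.01845653]), 'opening': 1.0002507354207926}
```

View pics/top0.png

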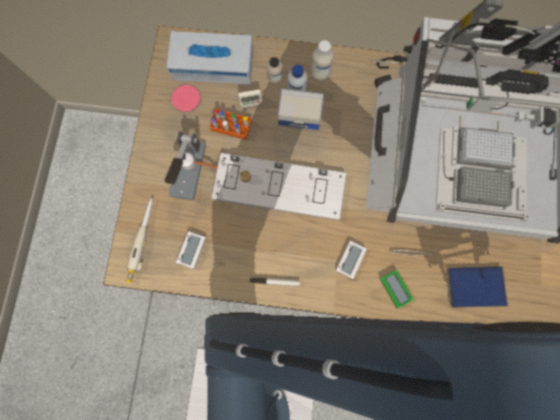

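View pics/side0.png

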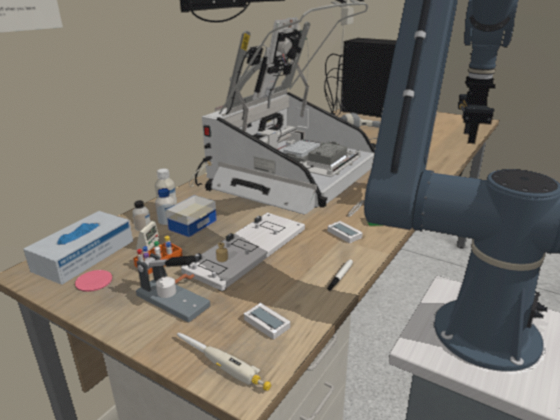

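View pics/wrist0.png

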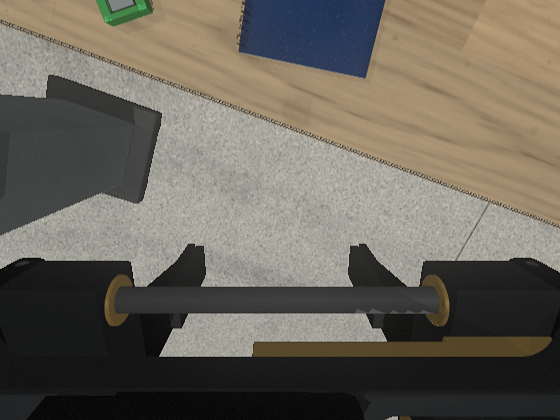

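```bash
python3 - <<'E'
from h import *
crop('top0',160,120,360,280,4,'t0a'); crop('side0',120,190,320,350,4,'s0a'); crop('top0',320,220,460,320,5,'t0b')
E
```

```text
(no output)
```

View pics/t0a.png

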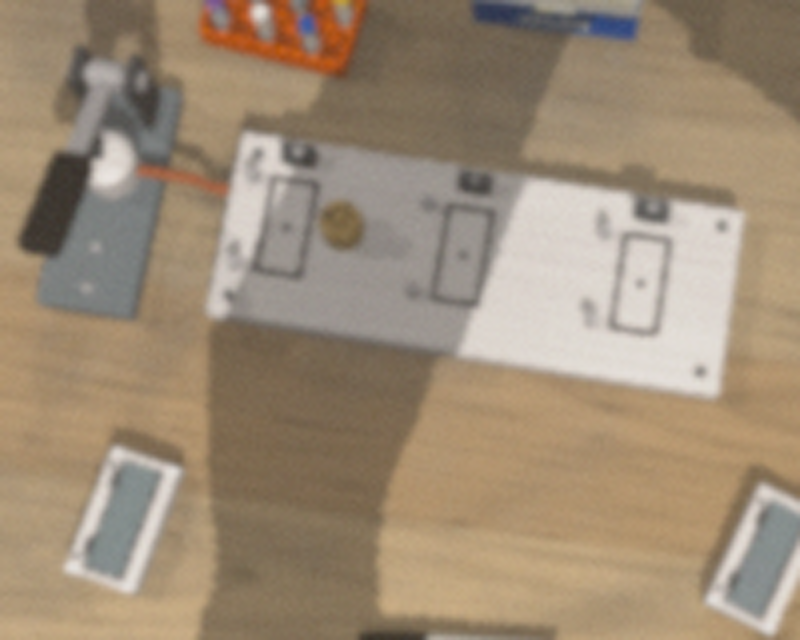

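View pics/s0a.png

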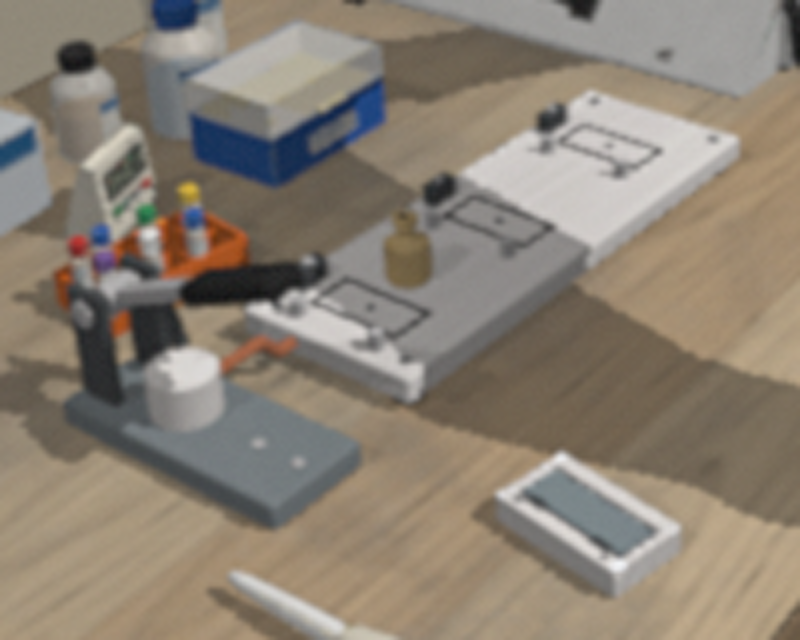

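View pics/t0b.png

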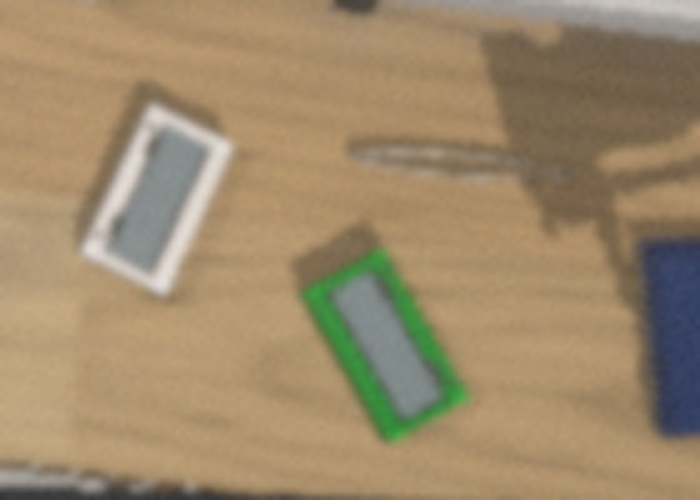

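```bash
cat > fit.py <<'E'
from h import *
from scipy.optimize import least_squares
def fitpose(cs,pts,x0,z0):
    # cs list of cams; pts list of (cam idx,u,v,local xyz)
    def r(p):
        o=[]
        for i,u,v,L in pts:
            c,s=np.cos(p[2]),np.sin(p[2]); P=[p[0]+c*L[0]-s*L[1],p[1]+s*L[0]+c*L[1],L[2]+z0]
            o+=list(proj(cs[i],P)-[u,v])
        return np.array(o)
    s=least_squares(r,x0,loss='soft_l1'); return s.x,r(s.x).reshape(-1,2)
E
python3 - <<'E'
from fit import *
t=load('top0'); s=load('side0')
T=lambda a,b:(160+a/4,120+b/4)
S=lambda a,b:(120+a/4,190+b/4)
pts=[]
for (a,b),L in [((243,130),(.065,.16,.024)),((743,212),(.065,-.2,.024)),((717,395),(-.07,-.2,.024)),((208,316),(-.07,.16,.024)),((286,227),(0,.115,.024)),((463,255),(0,-.01,.024)),((640,284),(0,-.135,.024))]:
    pts.append((0,*T(a,b),L))
n=len(pts)
ps=[]
for (a,b),L in [((372,307),(0,.115,.024)),((501,221),(0,-.01,.024)),((610,146),(0,-.135,.024))]:
    ps.append((1,*S(a,b),L))
for nm,q in (('top',pts),('side',ps),('both',pts+ps)):
    x,r=fitpose([t,s],q,[.5,0,0],0); print(nm,x.round(4),np.degrees(x[2]),r.round(1).tolist())
# carriers top z=.018
def tb(a,b):return (320+a/5,220+b/5)
C1=[T(*p) for p in [(118,446),(183,467),(135,592),(66,571)]]
C2=[tb(*p) for p in [(155,103),(234,148),(163,296),(82,250)]]
G=[tb(*p) for p in [(302,291),(380,250),(467,397),(392,441)]]
for C in (C1,C2,G):
    P=np.array([onz(t,u,v,.018)[:2] for u,v in C]); print(P.round(4).tolist(),P.mean(0).round(4),[np.linalg.norm(P[i]-P[(i+1)%4]).round(4) for i in range(4)],np.degrees(np.arctan2(*(P[0]-P[3])[::-1])),np.degrees(np.arctan2(*(P[1]-P[2])[::-1])))
w=T(342,222); print('weight',onz(t,*w,.024+.045))
for p in [(55,203)]: print('pad',onz(t,*T(*p),.125))
print('tweez',[onz(t,*tb(*p),.009)[:2].round(3) for p in [(350,150),(570,175)]])
print('green s', proj(s,[.3,-.3,0]))
E
```

```text
top [ 0.6105  0.0196 -0.036 ] -2.062567859275695 [[-0.5, 0.1], [0.6, -0.5], [0.6, 0.4], [-1.1, -0.6], [0.1, 0.2], [-0.0, 0.2], [0.1, 0.0]]
side [ 0.6092  0.0212 -0.0389] -2.230810582002089 [[0.0, 0.1], [-0.2, -0.1], [0.1, -0.1]]
both [ 0.6103  0.0198 -0.0364] -2.0865457058615715 [[-0.5, 0.2], [0.5, -0.4], [0.5, 0.5], [-1.2, -0.6], [0.0, 0.2], [-0.1, 0.2], [-0.0, 0.1], [0.1, -0.2], [-0.2, -0.4], [-0.0, -0.4]]
[[0.4484, 0.2261], [0.4397, 0.1797], [0.3521, 0.1977], [0.3601, 0.2461]] [0.4001 0.2124] [np.float64(0.0472), np.float64(0.0894), np.float64(0.049), np.float64(0.0905)] -12.762677776051266 -11.613230057623912
[[0.4793, -0.2145], [0.4602, -0.2594], [0.3763, -0.2285], [0.3951, -0.183]] [ 0.4277 -0.2214] [np.float64(0.0488), np.float64(0.0894), np.float64(0.0492), np.float64(0.0899)] -20.51407635156383 -20.210726554101154
[[0.3883, -0.3022], [0.4153, -0.3421], [0.3439, -0.3935], [0.3162, -0.3556]] [ 0.366  -0.3484] [np.float64(0.0482), np.float64(0.088), np.float64(0.0469), np.float64(0.0897)] 36.532199457824056 35.73260796646858
weight [0.61083797 0.09066401 0.069     ]
pad [0.58409572 0.2662079  0.125     ]
tweez [array([ 0.468, -0.324]), array([ 0.47 , -0.445])]
green s [397.33148941 234.15740289]
```

Call:
send_rows --moves '[0,0,-1.34,1.3,3.7,0.2,1,0,0,-1.34,1.3,3.7,0.2,1,0,0,-1.34,1.3,3.7,0.2,1,0,0,-1.34,1.3,3.7,0.2,1,0,0,-1.34,1.3,3.7,0.2,1,0,0,-1.34,1.3,3.7,0.2,1,0,0,-1.34,1.3,3.7,0.2,1,0,0,-1.34,1.3,3.7,0.2,1,0,0,-1.34,1.3,3.7,0.2,1,0,0,-1.34,1.3,3.7,0.2,1,0,0,-1.34,1.3,3.7,0.2,1,0,0,-1.34,1.3,3.7,0.2,1,0,0,-1.34,1.3,3.7,0.2,1,0,0,-1.34,1.3,3.7,0.2,1,0,0,-1.34,1.3,3.7,0.2,1,0,0,-1.34,1.3,3.7,0.2,1,0,0,0,0,0,0,1,0,0,0,0,0,0,1]'

```text
time_s: 1.95
position: [0.415, 0.003, 0.2544]
tcp_rot: [[0.999, -0.033, -0.0], [-0.033, -0.999, -0.0], [-0.0, 0.0, -1.0]]
force: [-0.4, -0.4, -0.5]
opening: 1.002
```

```bash
python3 - <<'E'
from h import *
c=cap('wrist','w1'); cap('top','top1'); cap('side','side1')
s=read_state(); print(s['position'],s['tcp_rot'].round(3),s['joint_positions'].round(1))
for P in [(.611,.091,.024),(.6099,.0098,.024),(.4,.212,.018)]: print(P,proj(c,P))
E
```

```text
[0.41479406 0.00141348 0.25436586] [[ 0.999 -0.038 -0.001]
 [-0.038 -0.999 -0.   ]
 [-0.001  0.    -1.   ]] [-15.3  11.2 108.1  -0.   60.7  76.9]
(0.611, 0.091, 0.024) [193.53970444  17.19041846]
(0.6099, 0.0098, 0.024) [263.81760064  15.57488972]
(0.4, 0.212, 0.018) [125.59369206 196.15752893]
```

View pics/w1.png

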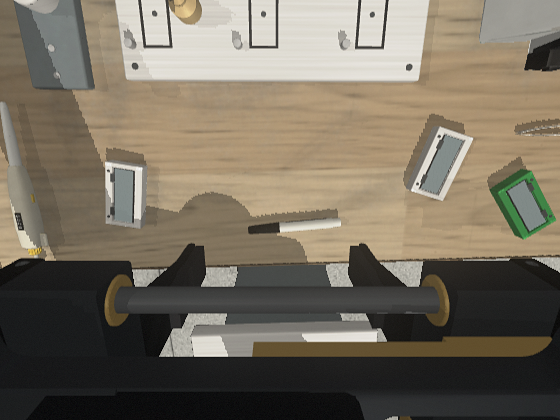

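View pics/top1.png

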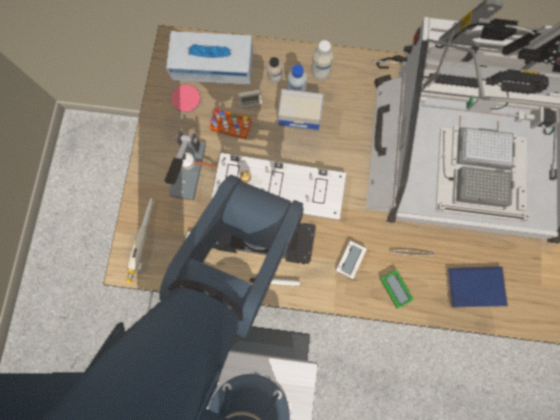

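View pics/side1.png

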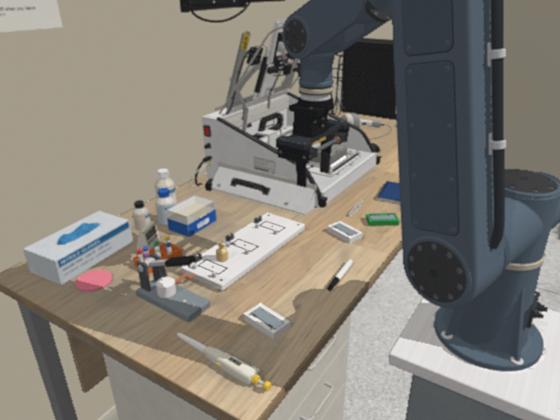

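```bash
python3 - <<'E'
from h import *
c=load('w1')
crop('w1',80,130,180,250,6,'w1a')
crop('w1',390,110,490,220,6,'w1b')
t0=load('top0')
for L in [[.4484,.2261,.018],[.4397,.1797,.018],[.3521,.1977,.018],[.3601,.2461,.018],[.4793,-.2145,.018],[.4602,-.2594,.018],[.3763,-.2285,.018],[.3951,-.183,.018]]: print(proj(c,L))
E
```

```text
[108.49689232 161.56448132]
[143.97488994 166.88468817]
[141.63048666 228.11422659]
[107.04064149 223.92915747]
[441.64663593 126.27646612]
[474.10996112 140.19701556]
[442.00035643 202.43365462]
[410.67050292 190.38655515]
```

View pics/w1a.png

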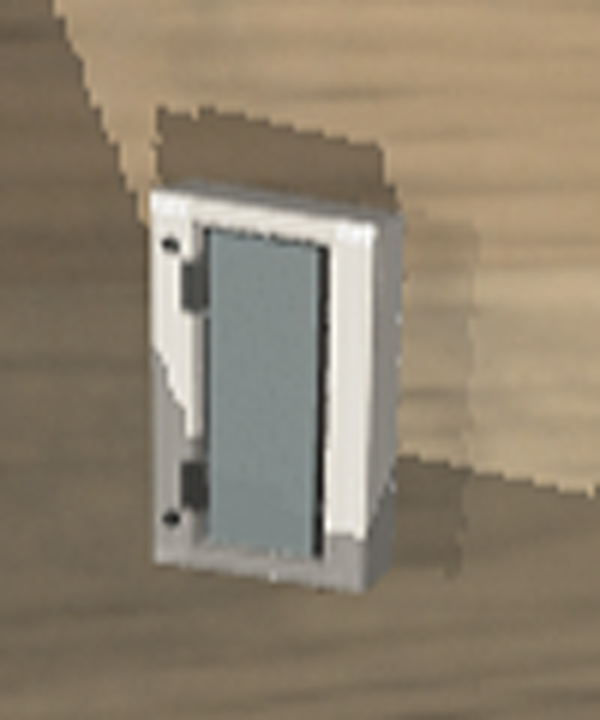

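View pics/w1b.png

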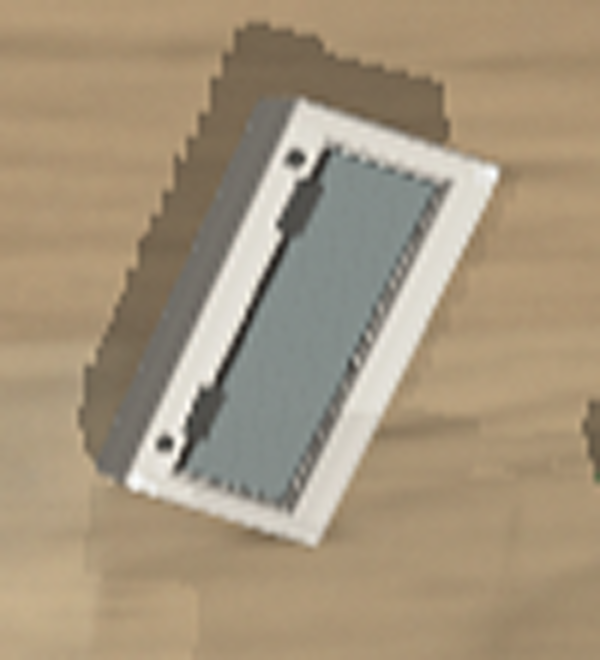

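Call:
send_rows --moves '[0,0,0,2.45,1.12,-1.4,1,0,0,0,2.45,1.12,-1.4,1,0,0,0,2.45,1.12,-1.4,1,0,0,0,2.45,1.12,-1.4,1,0,0,0,2.45,1.12,-1.4,1,0,0,0,2.45,1.12,-1.4,1,0,0,0,2.45,1.12,-1.4,1,0,0,0,2.45,1.12,-1.4,1,0,0,0,0,0,0,1,0,0,0,0,0,0,1]'

```text
time_s: 3.1
position: [0.6106, 0.0904, 0.1417]
tcp_rot: [[0.999, -0.038, -0.003], [-0.038, -0.999, -0.0], [-0.003, 0.0, -1.0]]
force: [-1.6, 0.0, 0.6]
opening: 1.001
```

```bash
python3 - <<'E'
from h import *
c=cap('side','side2'); crop('side2',150,190,290,300,5,'s2a')
s=read_state(); print(s['position'],proj(c,s['position']),proj(c,[.611,.091,.048]),proj(c,[.611,.091,.024]))
w=cap('wrist','w2'); print(proj(w,[.611,.091,.072]))
E
```

```text
[0.61027053 0.09050749 0.14228308] [222.84295997 217.20094412] [224.87639515 250.63358864] [225.45965769 258.7585717 ]
[274.10040488 220.06464227]
```

View pics/s2a.png

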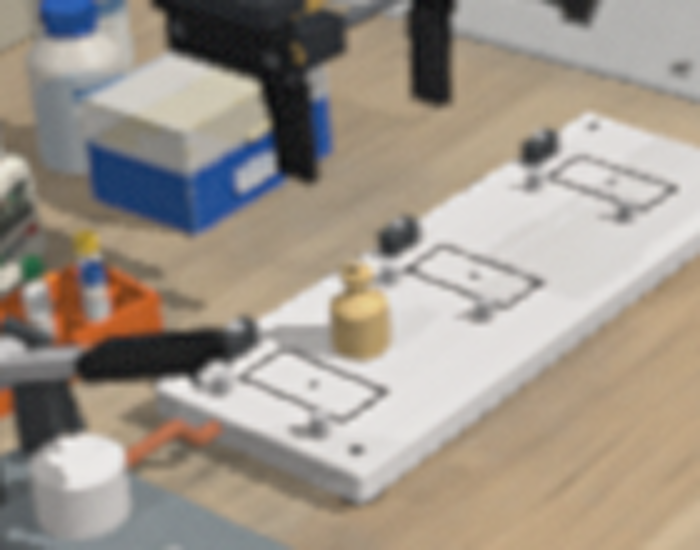

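View pics/w2.png

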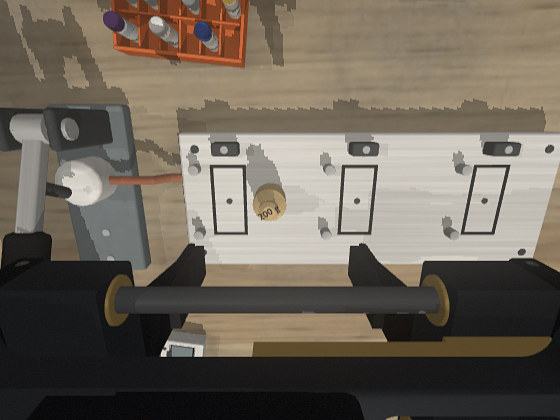

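```bash
python3 - <<'E'
from h import *
crop('w2',170,120,420,280,3.2,'w2a'); w=load('w2'); s=load('side2')
print(onz(w,268,207,.072),onz(w,269,203,.055))
print('side',proj(s,[.611,.091,.072]),proj(s,[.62,.095,.072]))
for q in [(229.5,201),(357,201),(485,201)]: print(onz(w,*q,.024))
E
```

```text
[0.62252614 0.09553834 0.072     ] [0.62105571 0.09520737 0.055     ]
side [224.28225882 242.35713137] [220.4221726  242.07759133]
[0.61573709 0.1350941  0.024     ]
[0.61096644 0.00986542 0.024     ]
[ 0.60617997 -0.11577851  0.024     ]
```

View pics/w2a.png

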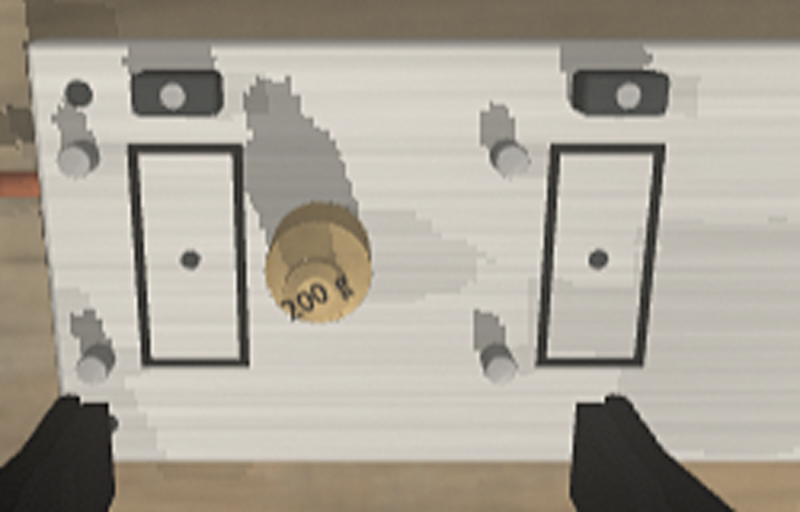

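Call:
send_rows --moves '[0,0,0,0.7,0.35,0,1,0,0,0,0,0,-2.2,1,0,0,0,0,0,-2.2,1,0,0,0,0,0,-2.2,1,0,0,0,0,0,-2.2,1,0,0,0,0,0,-2.2,1,0,0,0,0,0,0,1,0,0,0,0,0,0,-1,0,0,0,0,0,0,-1,0,0,0,0,0,0,-1,0,0,0,0,0,0,-1,0,0,0,0,0,0,-1,0,0,0,0,0,0,-1,0,0,0,0,0,0,-1]'

```text
time_s: 4.6
position: [0.6182, 0.0955, 0.0327]
tcp_rot: [[0.999, -0.036, 0.0], [-0.036, -0.999, -0.0], [0.0, 0.0, -1.0]]
force: [-0.2, 0.7, -1.2]
opening: 0.446
```

```bash
python3 - <<'E'
from h import *
c=cap('side','side3'); crop('side3',150,190,290,300,5,'s3a')
s=read_state(); print(s['position'],s['opening'],s['force'])
E
```

```text
[0.61811937 0.09547192 0.03256769] 0.40184652533756826 [-0.18332389 -0.47252095  1.37615041]
```

View pics/s3a.png

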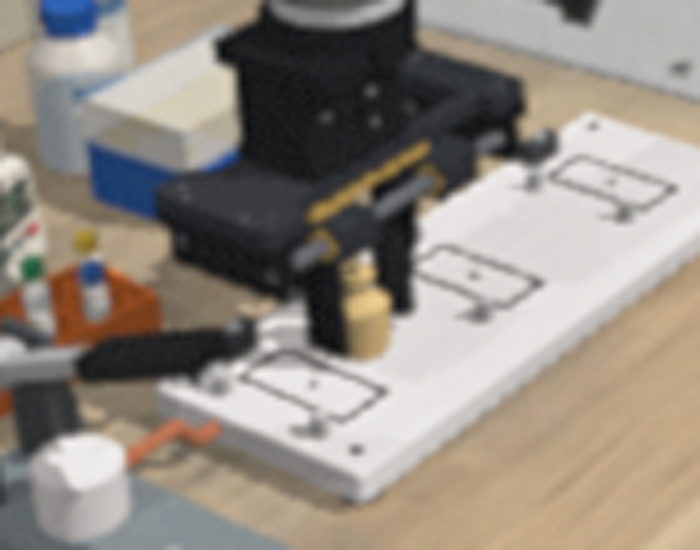

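Call:
send_rows --moves '[0,0,0,0,0,0,-1,0,0,0,0,0,0,-1,0,0,0,0,0,0,-1,0,0,0,0,0,0,-1,0,0,0,0,0,0,-1,0,0,0,0,0,0,-1]'

```text
time_s: 5.25
position: [0.6182, 0.0956, 0.0326]
tcp_rot: [[0.999, -0.036, 0.0], [-0.036, -0.999, 0.0], [0.0, -0.0, -1.0]]
force: [0.8, 1.0, 0.6]
opening: 0.331
```

```bash
python3 - <<'E'
from h import *
c=cap('side','side4'); crop('side4',150,190,290,300,5,'s4a')
s=read_state(); print(s['position'],s['opening'],s['force'])
E
```

```text
[0.61815066 0.09563388 0.03256417] 0.3333996227954124 [0.44704351 1.82145372 1.22783265]
```

View pics/s4a.png

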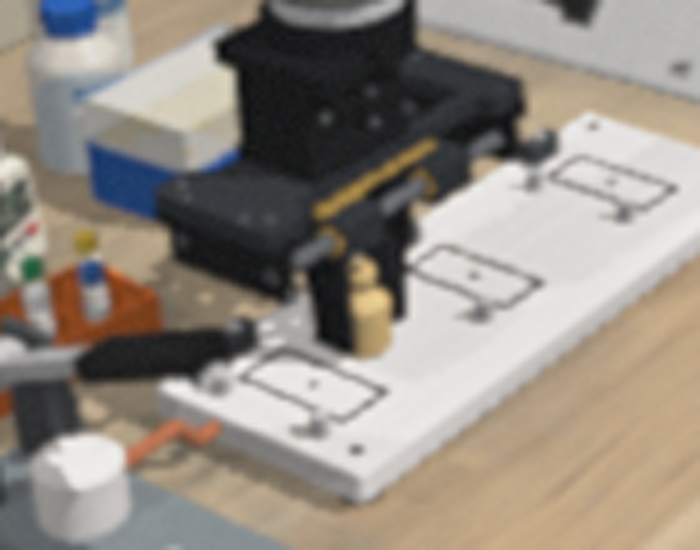

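Call:
send_rows --moves '[0,0,0,0,0,1,-1,0,0,0,0,0,2,-1,0,0,0,0,0,2,-1,0,0,0,-1.7,-0.7,0,-1,0,0,0,-1.7,-0.7,0,-1,0,0,0,-1.7,-0.7,0,-1,0,0,0,-1.7,-0.7,0,-1,0,0,0,-1.7,-0.7,0,-1,0,0,0,-1.7,-0.7,0,-1,0,0,0,-1.7,-0.7,0,-1,0,0,0,-1.7,-0.7,0,-1,0,0,0,-1.7,-0.7,0,-1,0,0,0,-1.7,-0.7,0,-1,0,0,0,0,0,0,-1,0,0,0,0,0,0,-1]'

```text
time_s: 6.8
position: [0.4491, 0.0251, 0.083]
tcp_rot: [[0.999, -0.037, 0.002], [-0.037, -0.999, -0.0], [0.002, 0.0, -1.0]]
force: [1.0, 0.2, -1.7]
opening: 0.332
```

```bash
python3 - <<'E'
from h import *
c=cap('side','side5'); crop('side5',170,190,350,330,4,'s5a')
s=read_state(); print(s['position'],s['opening'],s['force'])
print(proj(c,s['position']),proj(c,s['position']-[0,0,.0085]))
E
```

```text
[0.44986595 0.0251398  0.08296057] 0.3311003150638426 [ 0.45665492 -0.36557383 -1.30578607]
[293.67985497 244.62237174] [293.66270759 247.64848742]
```

View pics/s5a.png

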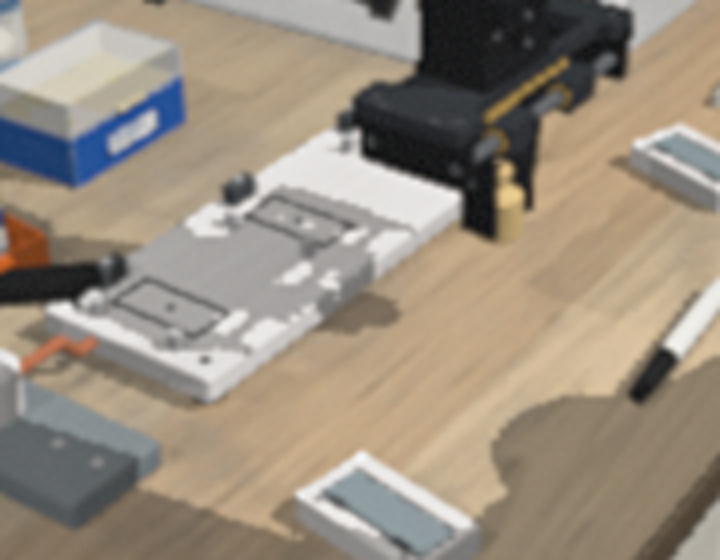

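Call:
send_rows --moves '[0,0,0,0,0,-2,-1,0,0,0,0,0,-2,-1,0,0,0,0,0,-2,-1,0,0,0,0,0,-1,-1,0,0,0,0,0,-0.2,-1,0,0,0,0,0,-0.2,-1,0,0,0,0,0,0,-1]'

```text
time_s: 7.55
position: [0.4488, 0.0255, 0.009]
tcp_rot: [[0.999, -0.036, 0.001], [-0.036, -0.999, -0.0], [0.001, 0.0, -1.0]]
force: [-0.3, -0.2, -1.3]
opening: 0.328
```

Call:
send_rows --moves '[0,0,0,0,0,-0.1,-1,0,0,0,0,0,-0.1,-1,0,0,0,0,0,0,-1]'

```text
time_s: 7.85
position: [0.4489, 0.0254, 0.0084]
tcp_rot: [[0.999, -0.036, 0.003], [-0.036, -0.999, -0.001], [0.003, 0.0, -1.0]]
force: [-0.8, 1.2, 11.9]
opening: 0.332
```

```bash
python3 - <<'E'
from h import *
c=cap('side','side6'); crop('side6',240,200,330,280,8,'s6a')
for i in range(3):
  s=read_state(); print(s['position'],s['opening'],s['force']); capture('wrist')
E
```

```text
[0.44889691 0.02539232 0.00842791] 0.3331111383395998 [-1.37488434  0.69945812 12.67269257]
[0.44887085 0.02541141 0.00841234] 0.33028596245249603 [-0.25905296  0.2529797  12.7386355 ]
[0.44888094 0.02540678 0.00843207] 0.3289538630632875 [-0.59773228  0.44948813 11.88735625]
```

View pics/s6a.png

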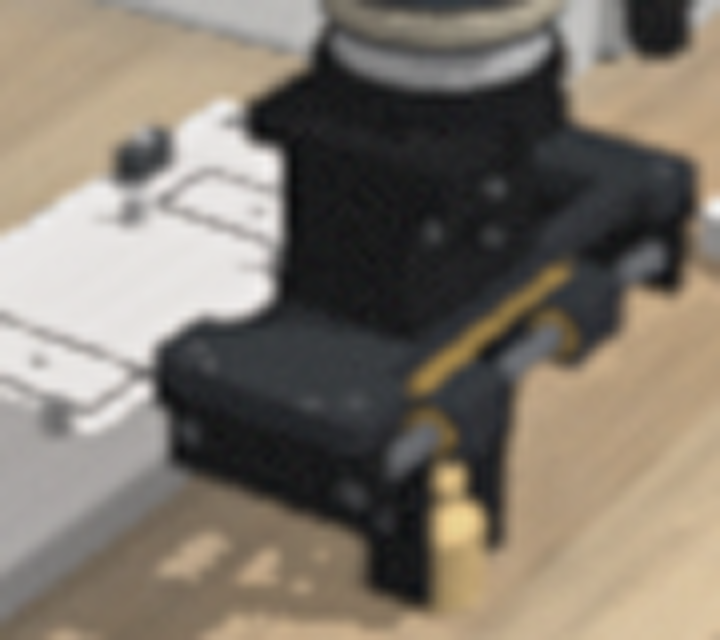

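Call:
send_rows --moves '[0,0,0,0,0,0.1,-1,0,0,0,0,0,0,0.3,0,0,0,0,0,0,1,0,0,0,0,0,0,1,0,0,0,0,0,0,1,0,0,0,0,0,0,1,0,0,0,0,0,0,1,0,0,0,0,0,0,1,0,0,0,0,0,2,1,0,0,0,0,0,3,1,0,0,0,0,0,4,1,0,0,0,0,0,4,1,0,0,0,0,0,4,1,0,0,0,0,0,4,1]'

```text
time_s: 9.45
position: [0.4475, 0.0256, 0.2192]
tcp_rot: [[0.999, -0.036, -0.0], [-0.036, -0.999, 0.0], [-0.0, -0.0, -1.0]]
force: [0.5, 0.3, -1.0]
opening: 0.999
```

Call:
send_rows --moves '[0,0,-1.7,-0.8,3.1,0,1,0,0,-1.7,-0.8,3.1,0,1,0,0,-1.7,-0.8,3.1,0,1,0,0,-1.7,-0.8,3.1,0,1,0,0,-1.7,-0.8,3.1,0,1,0,0,-1.7,-0.8,3.1,0,1,0,0,0,0,0,0,1,0,0,0,0,0,0,1]'

```text
time_s: 10.25
position: [0.3996, 0.2117, 0.2174]
tcp_rot: [[0.978, -0.21, -0.0], [-0.21, -0.978, -0.001], [-0.0, 0.001, -1.0]]
force: [0.4, 0.3, 0.3]
opening: 0.999
```

```bash
python3 - <<'E'
from h import *
c=cap('side','side7'); w=cap('wrist','w7'); cap('top','top7')
s=read_state(); print(s['position'],s['opening'],s['tcp_rot'].round(3))
for L in [[.4484,.2261,.018],[.4397,.1797,.018],[.3521,.1977,.018],[.3601,.2461,.018]]: print(proj(w,L),proj(c,L))
E
```

```text
[0.40034612 0.21061825 0.2174686 ] 0.9993385767378297 [[ 0.977 -0.214 -0.   ]
 [-0.214 -0.977 -0.   ]
 [-0.     0.    -1.   ]]
[254.68799265 150.9897919 ] [245.48308058 311.81210132]
[293.89107784 149.86549831] [261.18131628 301.70305885]
[293.44825806 220.11119242] [290.6661023  320.10372517]
[255.57881363 221.88878035] [274.75272239 332.10373549]
```

View pics/w7.png

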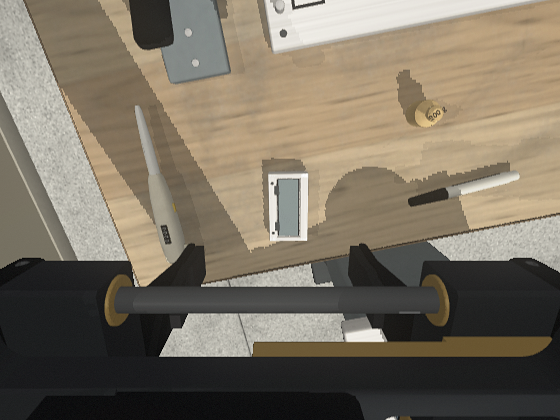

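View pics/side7.png

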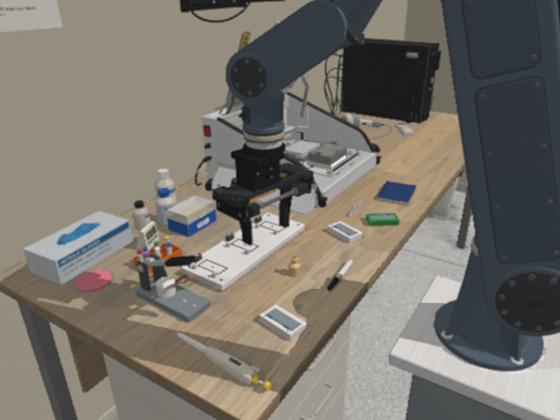

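View pics/top7.png

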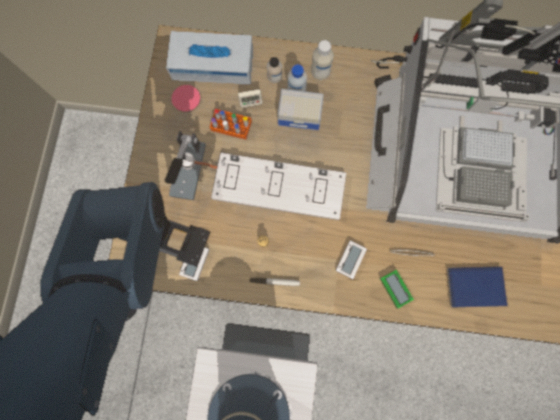

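```bash
python3 - <<'E'
from h import *
crop('w7',240,150,340,260,6,'w7a'); crop('side7',250,290,320,350,8,'s7a')
E
```

```text
(no output)
```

View pics/w7a.png

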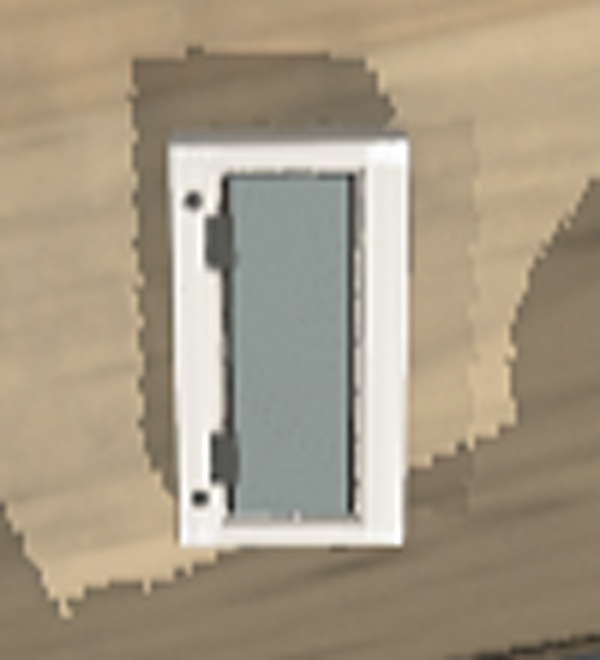

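View pics/s7a.png

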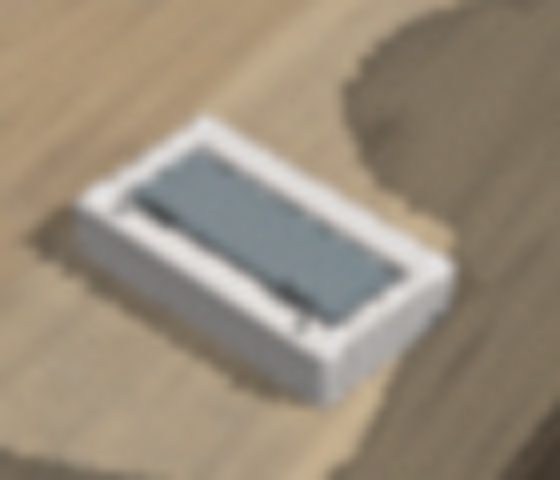

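```bash
python3 - <<'E'
from fit import *
w=load('w7'); s=load('side7')
W=[(240+a/6,150+b/6) for a,b in [(169,143),(408,139),(405,547),(180,546)]]
P=np.array([onz(w,u,v,.018)[:2] for u,v in W]); print(P.round(4).tolist(),P.mean(0))
S=[(250+a/8,290+b/8) for a,b in [(75,207),(203,115),(455,262),(328,355)]]
Q=np.array([onz(s,u,v,.018)[:2] for u,v in S]); print(Q.round(4).tolist(),Q.mean(0))
L=[(.045,.025,.018),(.045,-.025,.018),(-.045,-.025,.018),(-.045,.025,.018)]
pw=[(0,*W[i],L[i]) for i in range(4)]; ps=[(1,*S[i],L[i]) for i in range(4)]
for q in (pw,ps,pw+ps):
    x,r=fitpose([w,s],q,[.38,.2,-.2],0); print(x[:2].round(4),np.degrees(x[2]).round(2),abs(r).max().round(2))
print(np.degrees(np.arctan2(-.214,.977)))
E
```

```text
[[0.4179, 0.2163], [0.4083, 0.1682], [0.3193, 0.1853], [0.33, 0.2337]] [0.3688665  0.20089641]
[[0.4154, 0.2213], [0.4079, 0.1709], [0.3192, 0.187], [0.3288, 0.2344]] [0.36783218 0.20338281]
[0.3689 0.2009] -11.2 0.5
[0.3679 0.2033] -9.75 0.53
[0.3688 0.2012] -10.95 1.43
-12.354826915791744
```

Call:
send_rows --moves '[0,0,0.6,-1.6,-0.45,0,1,0,0,0.6,-1.6,-0.45,0,1,0,0,0,0,0,-3,1,0,0,0,0,0,-3,1,0,0,0,0,0,-3,1,0,0,0,0,0,-3,1,0,0,0,0,0,-3,1,0,0,0,0,0,-3,1,0,0,0,0,0,-2.5,1,0,0,0,0,0,-0.8,1,0,0,0,0,0,0,1]'

```text
time_s: 11.5
position: [0.3681, 0.2017, 0.0038]
tcp_rot: [[0.981, -0.194, -0.002], [-0.194, -0.981, -0.001], [-0.002, 0.001, -1.0]]
force: [0.0, -0.2, -0.4]
opening: 0.998
```

Call:
send_rows --moves '[0,0,0,0,0,0,-1,0,0,0,0,0,0,-1,0,0,0,0,0,0,-1,0,0,0,0,0,0,-1,0,0,0,0,0,0,-1,0,0,0,0,0,0,-1,0,0,0,0,0,0,-1,0,0,0,0,0,0,-1,0,0,0,0,0,0,-1,0,0,0,0,0,0,-1]'

```text
time_s: 12.5
position: [0.3683, 0.2026, 0.0049]
tcp_rot: [[0.981, -0.192, 0.001], [-0.192, -0.981, 0.0], [0.001, -0.0, -1.0]]
force: [-0.3, 0.4, 6.6]
opening: 0.569
```

```bash
python3 - <<'E'
from h import *
c=cap('side','side8'); crop('side8',200,250,340,360,5,'s8a'); w=cap('wrist','w8')
s=read_state(); print(s['position'],s['opening'],s['force'],s['tcp_rot'][:,0])
E
```

```text
[0.36832474 0.20254868 0.00487786] 0.5725773132269305 [-9.49710121e-01 -1.29212039e-03  5.84772340e+00] [ 9.81352445e-01 -1.92215882e-01  6.58154053e-04]
```

View pics/s8a.png

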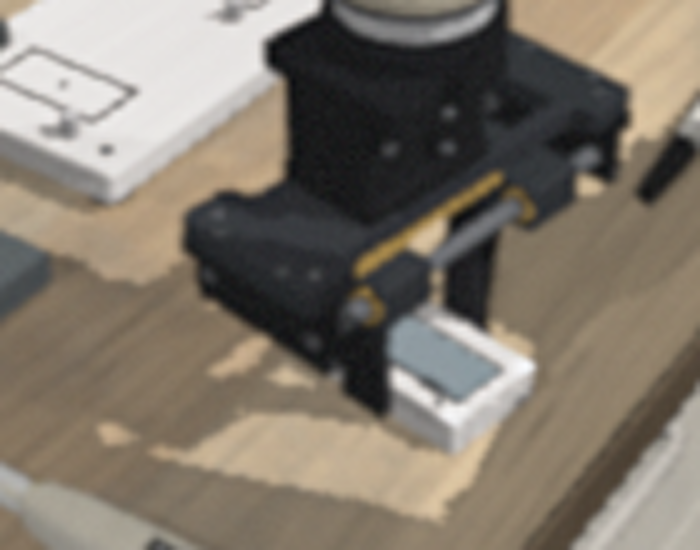

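View pics/w8.png

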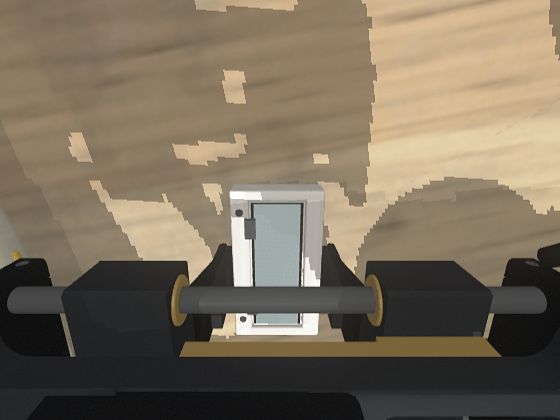

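Call:
send_rows --moves '[0,0,0,0,0,1,-1,0,0,0,0,0,2,-1,0,0,0,0,0,2,-1,0,0,0,0,0,3,-1,0,0,0.9,2.35,-1.97,0,-1,0,0,0.9,2.35,-1.97,0,-1,0,0,0.9,2.35,-1.97,0,-1,0,0,0.9,2.35,-1.97,0,-1,0,0,0.9,2.35,-1.97,0,-1,0,0,0.9,2.35,-1.97,0,-1,0,0,0.9,2.35,-1.97,0,-1,0,0,0.9,2.35,-1.97,0,-1,0,0,0.9,2.35,-1.97,0,-1,0,0,0.9,2.35,-1.97,0,-1,0,0,0,0,0,0,-1,0,0,0,0,0,0,-1]'

```text
time_s: 14.2
position: [0.6025, 0.0051, 0.0843]
tcp_rot: [[0.999, -0.038, -0.002], [-0.038, -0.999, 0.0], [-0.002, -0.0, -1.0]]
force: [-0.6, -0.1, -1.8]
opening: 0.572
```

```bash
python3 - <<'E'
from h import *
c=cap('side','side9'); crop('side9',150,160,350,310,4,'s9a'); w=cap('wrist','w9');crop('w9',130,100,430,340,2.6,'w9a')
s=read_state(); print(s['position'],s['opening'],s['force'],np.degrees(np.arctan2(s['tcp_rot'][1,0],s['tcp_rot'][0,0])))
E
```

```text
[0.60132701 0.00617407 0.08422001] 0.569170403320814 [ 0.92989165  0.68483366 -2.46599937] -2.0719237932450856
```

View pics/s9a.png

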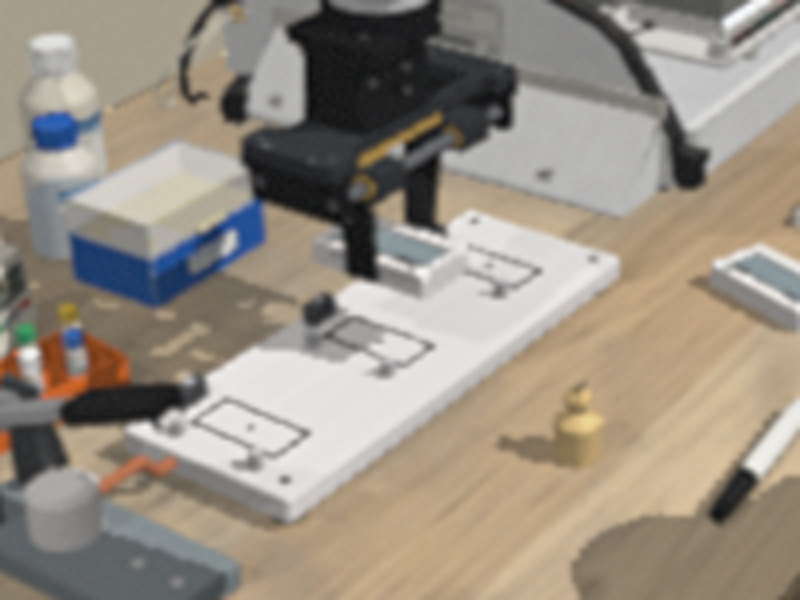

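View pics/w9a.png

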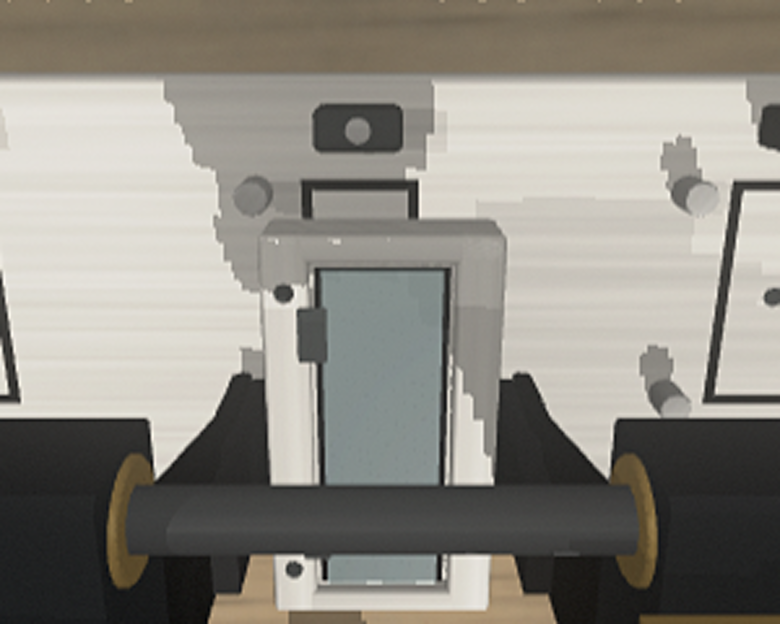

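```bash
python3 - <<'E'
from h import *
w=load('w9')
for a,b in [(264,240),(505,238),(489,608),(277,608)]: print(onz(w,130+a/2.6,100+b/2.6,.0977))
# dot/line/stop checks
for a,b,z in [(302,182,.024),(418,182,.024),(358,130,.039),(255,195,.036)]: print(onz(w,130+a/2.6,100+b/2.6,z))
E
```

```text
[0.64757008 0.02582479 0.0977    ]
[ 0.64622763 -0.02205866  0.0977    ]
[ 0.55765146 -0.01932331  0.0977    ]
[0.55941196 0.03005769 0.0977    ]
[0.64654927 0.02564784 0.024     ]
[ 0.64531365 -0.00802288  0.024     ]
[0.66236693 0.00818878 0.039     ]
[0.64542733 0.03754066 0.036     ]
```

Call:
send_rows --moves '[0,0,0,0.3,0.1,-1,-1,0,0,0,0,0,-1.5,-1,0,0,0,0,0,-1.5,-1,0,0,0,0,0,-1,-1,0,0,0,0,0,-0.3,-1,0,0,0,0,0,0,-1,0,0,0,0,0,0,-1]'

```text
time_s: 15.0
position: [0.6065, 0.0064, 0.0316]
tcp_rot: [[0.999, -0.036, 0.0], [-0.036, -0.999, -0.0], [0.0, 0.0, -1.0]]
force: [-0.2, -0.4, -0.9]
opening: 0.571
```

```bash
python3 - <<'E'
from h import *
c=cap('side','side10'); crop('side10',190,190,290,280,8,'s10a'); 
s=read_state(); print(s['position'],s['opening'],s['force'],np.degrees(np.arctan2(s['tcp_rot'][1,0],s['tcp_rot'][0,0])))
E
```

```text
[0.60668481 0.00634877 0.03195925] 0.5751467161198545 [-0.40329159 -0.80088398 -0.95652031] -2.0860396200818516
```

View pics/s10a.png

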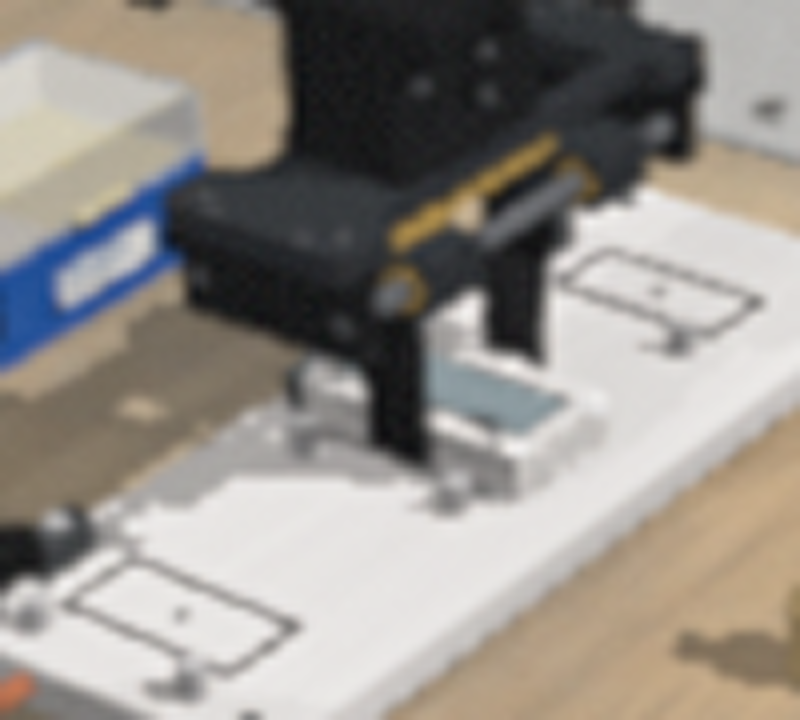

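Call:
send_rows --moves '[0,0,0,0,0,-0.2,-1,0,0,0,0,0,-0.1,-1,0,0,0,0,0,0,-1]'

```text
time_s: 15.35
position: [0.6065, 0.0064, 0.029]
tcp_rot: [[0.999, -0.036, 0.001], [-0.036, -0.999, -0.0], [0.001, 0.0, -1.0]]
force: [-0.1, -0.8, 0.8]
opening: 0.574
```

Call:
send_rows --moves '[0,0,0,0,0,-0.1,-1,0,0,0,0,0,0,-1,0,0,0,0,0,0,1,0,0,0,0,0,0,1,0,0,0,0,0,0,1,0,0,0,0,0,0,1,0,0,0,0,0,0,1,0,0,0,0,0,0,1,0,0,0,0,0,1,1,0,0,0,0,0,2,1,0,0,0,0,0,3,1,0,0,0,0,0,3,1,0,0,0,-3,0,3,1,0,0,0,-3,0,0,1,0,0,0,0,0,0,1]'

```text
time_s: 16.85
position: [0.5417, 0.0072, 0.1489]
tcp_rot: [[0.999, -0.036, -0.004], [-0.036, -0.999, 0.001], [-0.004, -0.0, -1.0]]
force: [0.9, 0.1, -0.7]
opening: 1.003
```

```bash
python3 - <<'E'
from h import *
w=cap('wrist','w11');crop('w11',130,60,430,300,2.6,'w11a')
s=read_state(); print(s['position'],s['opening'],s['force'],np.degrees(np.arctan2(s['tcp_rot'][1,0],s['tcp_rot'][0,0])))
E
```

```text
[0.54437755 0.00676739 0.14869983] 1.0029304609050553 [ 0.65759665 -0.34659131  0.15236729] -2.0920810885415118
```

View pics/w11a.png

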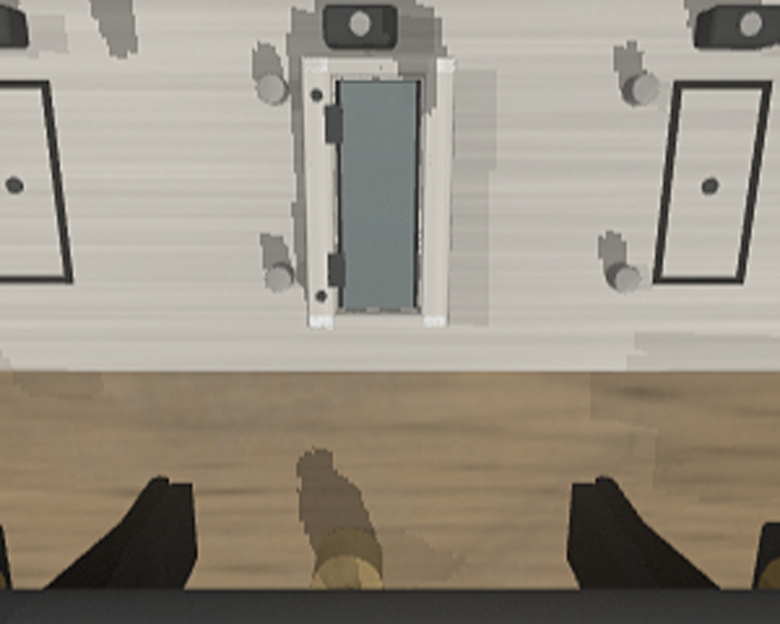

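Call:
send_rows --moves '[0,0,0,1.6,-1.6,0,-1,0,0,0,1.6,-1.6,0,-1,0,0,0,1.6,-1.6,0,-1,0,0,0,1.4,-1.4,0,-1,0,0,0,0,0,0,-1,0,0,0,0,0,0,-1,0,0,0,0,0,0,-1,0,0,0,0,0,0,-1,0,0,0,0,0,0,-1,0,0,0,0,0,0,-1,0,0,0,0,0,0,-1,0,0,0,0,0,0,-1,0,0,0,0,0,0,-1,0,0,0,0,0,0,-1,0,0,0,0,0,0,-1,0,0,0,0,0,-3,-1,0,0,0,0,0,-3,-1,0,0,0,0,0,-3,-1,0,0,0,0,0,-2,-1,0,0,0,0,0,0,-1]'

```text
time_s: 18.9
position: [0.6057, -0.055, 0.0346]
tcp_rot: [[0.999, -0.037, -0.006], [-0.037, -0.999, 0.002], [-0.006, -0.002, -1.0]]
force: [-1.0, 0.6, -0.5]
opening: 0.005
```

```bash
python3 - <<'E'
from h import *
c=cap('side','side12');crop('side12',170,190,290,280,6,'s12a')
s=read_state(); print(s['position'],s['opening'],s['force'])
E
```

```text
[ 0.60713026 -0.05530718  0.03628424] 0.005431446853892279 [ 0.57994981 -0.19799455  0.24037496]
```

View pics/s12a.png

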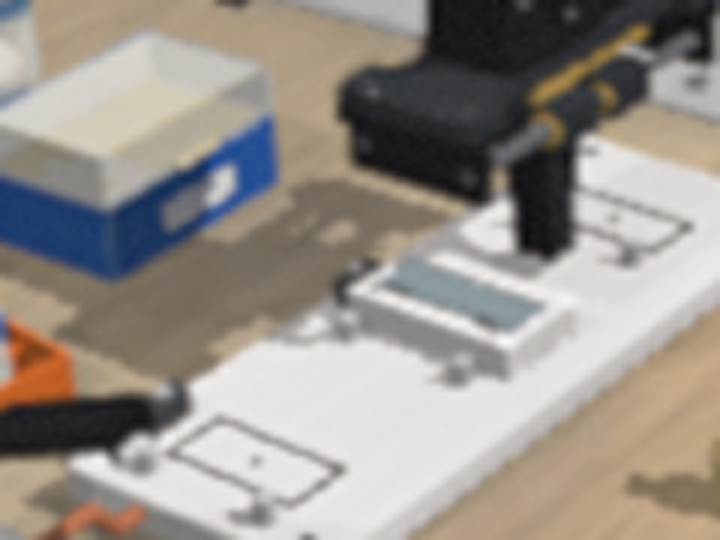

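Call:
send_rows --moves '[0,0,0,0,0,-0.7,-1,0,0,0,0.02,0.6,0,-1,0,0,0,0.02,0.6,0,-1,0,0,0,0.02,0.5,0,-1,0,0,0,0,0.3,0,-1,0,0,0,0,0.3,0,-1,0,0,0,0,0,0,-1]'

```text
time_s: 19.65
position: [0.6088, -0.032, 0.0307]
tcp_rot: [[0.999, -0.036, 0.0], [-0.036, -0.999, 0.0], [0.0, -0.0, -1.0]]
force: [0.3, 0.5, -1.0]
opening: 0.006
```

Call:
send_rows --moves '[0,0,0,0,0.15,0,-1,0,0,0,0,0.15,0,-1,0,0,0,0,0,0,-1]'

```text
time_s: 19.95
position: [0.6087, -0.0295, 0.0305]
tcp_rot: [[0.999, -0.036, -0.0], [-0.036, -0.999, 0.0], [-0.0, -0.0, -1.0]]
force: [0.3, 1.3, 0.3]
opening: 0.006
```

```bash
python3 - <<'E'
from h import *
c=cap('side','side13');crop('side13',200,200,290,270,8,'s13a')
s=read_state(); print(s['position'],s['opening'],s['force'])
E
```

```text
[ 0.60875835 -0.02959714  0.0305047 ] 0.009610257574637552 [0.07882617 0.96375586 0.1858339 ]
```

View pics/s13a.png

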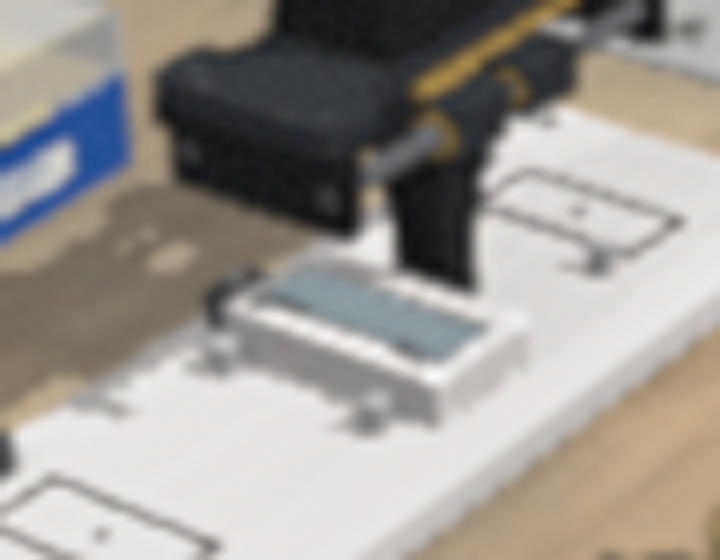

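Not yet at the dowels; keep pushing in small steps.

Call:
send_rows --moves '[0,0,0,0,0.15,0,-1,0,0,0,0,0.15,0,-1,0,0,0,0,0,0,-1]'

```text
time_s: 20.3
position: [0.6088, -0.0265, 0.0305]
tcp_rot: [[0.999, -0.036, 0.0], [-0.036, -0.999, -0.0], [0.0, 0.0, -1.0]]
force: [-0.1, -0.9, 0.3]
opening: 0.007
```

Call:
send_rows --moves '[0,0,0,0,0.15,0,-1,0,0,0,0,0.1,0,-1,0,0,0,0,0,0,-1]'

```text
time_s: 20.6
position: [0.6087, -0.0239, 0.0305]
tcp_rot: [[0.999, -0.036, -0.0], [-0.036, -0.999, 0.0], [-0.0, -0.0, -1.0]]
force: [-0.7, -0.1, -0.2]
opening: 0.005
```

```bash
python3 - <<'E'
from h import *
c=cap('side','side14');crop('side14',200,200,290,270,8,'s14a')
s=read_state(); print(s['position'],s['opening'],s['force'])
E
```

```text
[ 0.60872271 -0.02383879  0.03055763] 0.004763743578663436 [-1.28095891  0.29268106  0.21878434]
```

View pics/s14a.png

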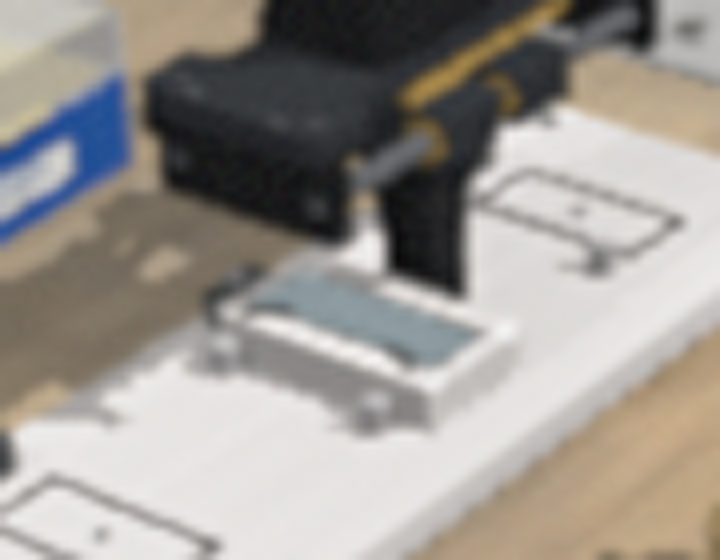

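Call:
send_rows --moves '[0,0,0,0,0.1,0,-1,0,0,0,0,0.1,0,-1,0,0,0,0,0,0,-1]'

```text
time_s: 20.95
position: [0.6087, -0.0221, 0.0306]
tcp_rot: [[0.999, -0.036, -0.0], [-0.036, -0.999, -0.0], [-0.0, 0.0, -1.0]]
force: [-0.5, -1.3, 0.5]
opening: 0.006
```

Call:
send_rows --moves '[0,0,0,0,0.1,0,-1,0,0,0,0,0.1,0,-1,0,0,0,0,0,0,-1]'

```text
time_s: 21.25
position: [0.6088, -0.0219, 0.0307]
tcp_rot: [[0.999, -0.035, 0.0], [-0.035, -0.999, -0.003], [0.0, 0.003, -1.0]]
force: [-0.3, -6.7, 0.1]
opening: 0.008
```

Call:
send_rows --moves '[0,0,0,0,-1.2,0,-1,0,0,0,0,0,2.5,-1,0,0,0,0,0,2.5,-1,0,0,0,-2.5,0.7,0,-1,0,0,0,-2.5,1.8,0,-1,0,0,0,-2.4,1.8,0,-1,0,0,0,0,0,-2.5,-1,0,0,0,0,0,-2.5,-1,0,0,0,0,0,0,-1]'

```text
time_s: 22.15
position: [0.5326, 0.0114, 0.0284]
tcp_rot: [[0.999, -0.037, -0.006], [-0.037, -0.999, 0.002], [-0.006, -0.001, -1.0]]
force: [-0.5, -0.5, 0.3]
opening: 0.003
```

```bash
python3 - <<'E'
from h import *
c=cap('side','side15');crop('side15',200,200,290,270,8,'s15a')
w=cap('wrist','w15')
s=read_state(); print(s['position'],s['opening'],s['force'])
E
```

```text
[0.53472868 0.0108876  0.03049655] 0.006320658546005571 [ 0.31600044 -0.45345139  0.03027031]
```

View pics/s15a.png

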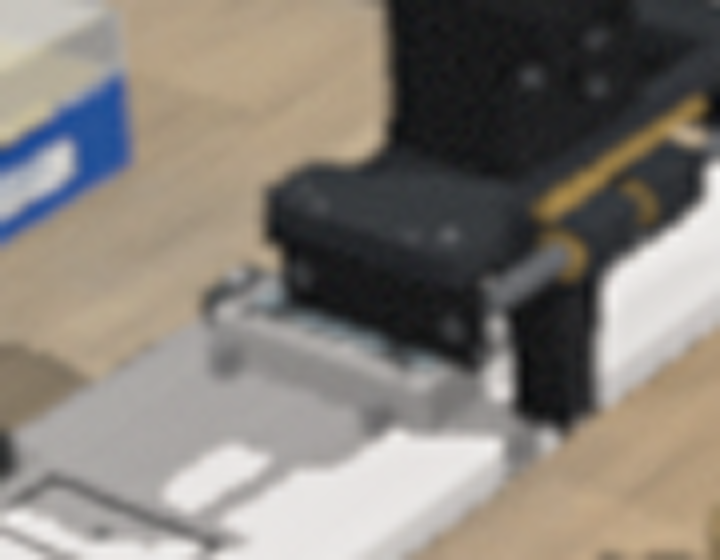

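View pics/w15.png

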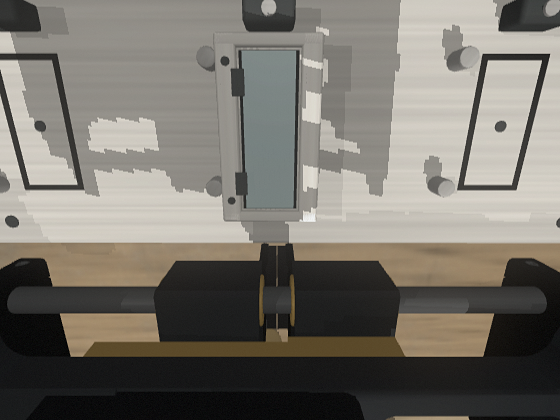

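Call:
send_rows --moves '[0,0,0,0.6,-0.02,0,-1,0,0,0,0.6,-0.02,0,-1,0,0,0,0.3,-0.01,0,-1,0,0,0,0.2,-0.01,0,-1,0,0,0,0,0,0,-1]'

```text
time_s: 22.75
position: [0.5518, 0.0103, 0.0308]
tcp_rot: [[0.999, -0.036, 0.0], [-0.036, -0.999, -0.0], [0.0, 0.0, -1.0]]
force: [-0.9, -0.9, 0.8]
opening: 0.005
```

Call:
send_rows --moves '[0,0,0,0.15,0,0,-1,0,0,0,0.15,0,0,-1,0,0,0,0,0,0,-1]'

```text
time_s: 23.05
position: [0.555, 0.0104, 0.0305]
tcp_rot: [[0.999, -0.036, 0.001], [-0.036, -0.999, -0.0], [0.001, -0.0, -1.0]]
force: [-0.7, -0.9, -0.9]
opening: 0.004
```

Call:
send_rows --moves '[0,0,0,0.1,0,0,-1,0,0,0,0.1,0,0,-1,0,0,0,0,0,0,-1]'

```text
time_s: 23.35
position: [0.5554, 0.0104, 0.0304]
tcp_rot: [[0.999, -0.036, -0.003], [-0.036, -0.999, 0.0], [-0.003, -0.0, -1.0]]
force: [-4.7, -1.5, 3.2]
opening: 0.002
```

Call:
send_rows --moves '[0,0,0,0.1,0,0,-1,0,0,0,0.1,0,0,-1,0,0,0,0,0,0,-1]'

```text
time_s: 23.65
position: [0.5555, 0.0105, 0.0304]
tcp_rot: [[0.999, -0.036, -0.007], [-0.036, -0.999, 0.0], [-0.007, -0.0, -1.0]]
force: [-7.4, -1.5, 5.5]
opening: 0.006
```

Call:
send_rows --moves '[0,0,0,-0.5,0,0,-1,0,0,0,-1.3,0,0,-1,0,0,0,0,0,3,-1,0,0,0,0,0,4,-1,0,0,0,0,0,4,-1,0,0,0,0,0,4,-1,0,0,0,0,0,4,1,0,0,-2.3,-1.4,-2.9,0,1,0,0,-2.3,-1.4,-2.9,0,1,0,0,-2.3,-1.4,-2.9,0,1,0,0,-2.3,-1.4,-2.9,0,1,0,0,-2.3,-1.4,-2.9,0,1,0,0,-2.3,-1.4,-2.9,0,1,0,0,-2.3,-1.4,-2.9,0,1,0,0,-2.3,-1.4,-2.9,0,1,0,0,0,0,0,0,1,0,0,0,0,0,0,1]'

```text
time_s: 25.35
position: [0.4296, -0.2226, 0.2208]
tcp_rot: [[0.936, -0.352, 0.003], [-0.352, -0.936, -0.001], [0.003, 0.0, -1.0]]
force: [-0.9, 0.4, -0.3]
opening: 0.923
```

```bash
python3 - <<'E'
from h import *
w=cap('wrist','w16'); cap('side','side16'); t=cap('top','top16')
s=read_state(); print(s['position'],s['opening'],np.degrees(np.arctan2(s['tcp_rot'][1,0],s['tcp_rot'][0,0])))
crop('w16',230,120,350,250,5,'w16a'); crop('top16',200,140,360,260,5,'t16a')
E
```

```text
[ 0.42938853 -0.22088717  0.22058745] 0.9810428890598907 -20.406529098717915
```

View pics/w16.png

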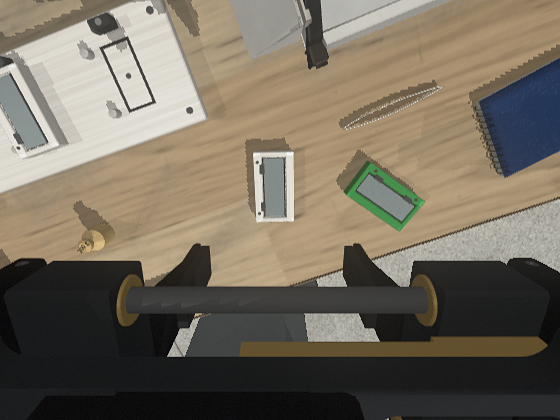

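View pics/w16a.png

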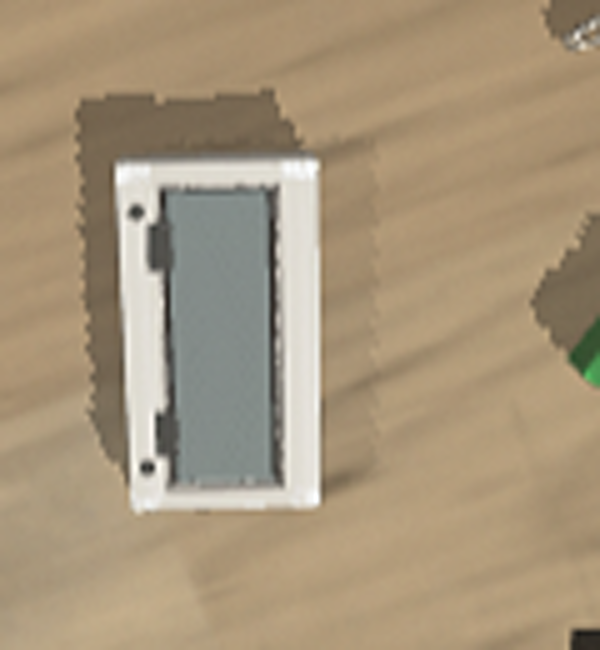

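View pics/t16a.png

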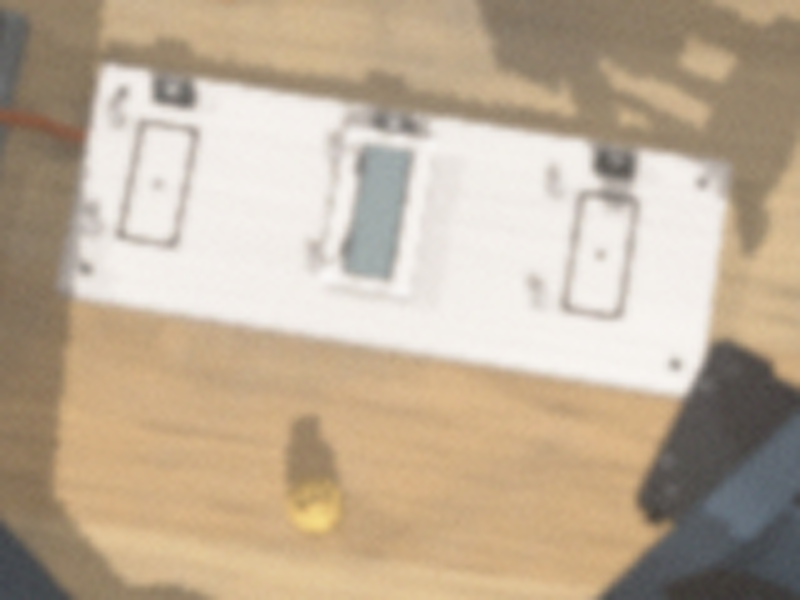

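```bash
python3 - <<'E'
from fit import *
w=load('w16')
W=[(230+a/5,120+b/5) for a,b in [(117,165),(319,161),(322,505),(136,511)]]
L=[(.045,.025,.018),(.045,-.025,.018),(-.045,-.025,.018),(-.045,.025,.018)]
x,r=fitpose([w],[(0,*W[i],L[i]) for i in range(4)],[.43,-.22,-.35],0); print(x,np.degrees(x[2]),abs(r).max())
E
```

```text
[ 0.42808091 -0.22092864 -0.33084865] -18.95623106491487 0.543180416609232
```

Call:
send_rows --moves '[0,0,0.7,-0.14,0,0,1,0,0,0,0,0,-3,1,0,0,0,0,0,-3,1,0,0,0,0,0,-3,1,0,0,0,0,0,-3,1,0,0,0,0,0,-3,1,0,0,0,0,0,-3,1,0,0,0,0,0,-2.6,1,0,0,0,0,0,-0.9,1,0,0,0,0,0,0,1]'

```text
time_s: 26.5
position: [0.4271, -0.2208, 0.0046]
tcp_rot: [[0.941, -0.337, -0.002], [-0.337, -0.941, 0.002], [-0.002, -0.001, -1.0]]
force: [0.1, 0.6, -0.4]
opening: 0.999
```

Call:
send_rows --moves '[0,0,0,0,0,0,-1,0,0,0,0,0,0,-1,0,0,0,0,0,0,-1,0,0,0,0,0,0,-1,0,0,0,0,0,0,-1,0,0,0,0,0,0,-1,0,0,0,0,0,0,-1,0,0,0,0,0,0,-1,0,0,0,0,0,0,-1,0,0,0,0,0,0,-1,0,0,0,0,0,0,-1]'

```text
time_s: 27.6
position: [0.4275, -0.2216, 0.0059]
tcp_rot: [[0.941, -0.339, 0.0], [-0.339, -0.941, -0.0], [0.0, 0.0, -1.0]]
force: [0.3, 1.7, 5.8]
opening: 0.573
```

```bash
python3 - <<'E'
from h import *
w=cap('wrist','w17')
s=read_state(); print(s['position'],s['opening'],s['force'],np.degrees(np.arctan2(s['tcp_rot'][1,0],s['tcp_rot'][0,0])))
E
```

```text
[ 0.4274705  -0.22162602  0.0059397 ] 0.5690394950712082 [0.06619516 1.5612951  5.51573519] -19.79304595703089
```

View pics/w17.png

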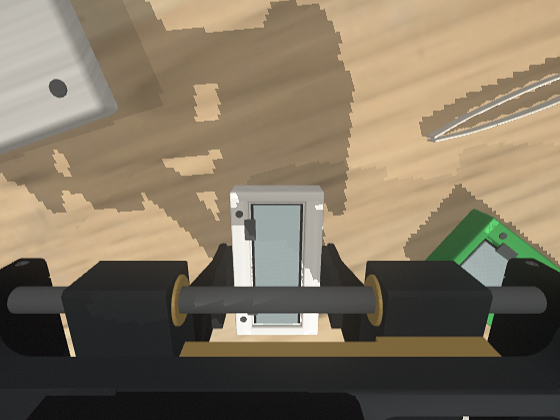

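```bash
python3 - <<'E'
from h import *
t=load('top0')
for u,v in [(368,205),(373,80),(390,225),(420,20),(345,217)]: print((u,v),[onz(t,u,v,z)[:2].round(3).tolist() for z in (0,.05,.15)])
E
```

```text
(368, 205) [[0.589, -0.255], [0.576, -0.246], [0.552, -0.228]]
(373, 80) [[0.975, -0.237], [0.946, -0.229], [0.887, -0.213]]
(390, 225) [[0.54, -0.321], [0.529, -0.309], [0.509, -0.285]]
(420, 20) [[1.198, -0.366], [1.158, -0.352], [1.08, -0.324]]
(345, 217) [[0.546, -0.194], [0.536, -0.188], [0.515, -0.175]]
```

Call:
send_rows --moves '[0,0,0,0,0,1,-1,0,0,0,0,0,2,-1,0,0,0,0,0,2,-1,0,0,0,0,0,2.8,-1,0,0,2.95,0.5,1.72,0,-1,0,0,2.95,0.5,1.72,0,-1,0,0,2.95,0.5,1.72,0,-1,0,0,2.95,0.5,1.72,0,-1,0,0,2.95,0.5,1.72,0,-1,0,0,2.95,0.5,1.72,0,-1,0,0,0,2.0,0,0,-1,0,0,0,2.4,0,0,-1,0,0,0,2.4,0,0,-1,0,0,0,2.4,0,0,-1,0,0,0,2.4,0,0,-1,0,0,0,2.4,0,0,-1,0,0,0,0,0,0,-1,0,0,0,0,0,0,-1]'

```text
time_s: 29.45
position: [0.5964, -0.1181, 0.0833]
tcp_rot: [[0.999, -0.036, -0.002], [-0.036, -0.999, 0.0], [-0.002, -0.0, -1.0]]
force: [-0.7, 1.0, -0.9]
opening: 0.567
```

```bash
python3 - <<'E'
from h import *
c=cap('side','side18'); crop('side18',200,160,360,280,5,'s18a'); w=cap('wrist','w18');crop('w18',130,100,430,340,2.6,'w18a')
s=read_state(); print(s['position'],s['opening'],s['force'],np.degrees(np.arctan2(s['tcp_rot'][1,0],s['tcp_rot'][0,0])))
E
```

```text
[ 0.59540178 -0.11801513  0.08320178] 0.5686250329568795 [ 0.57130047 -0.65527251 -0.71557618] -2.093003220729182
```

View pics/s18a.png

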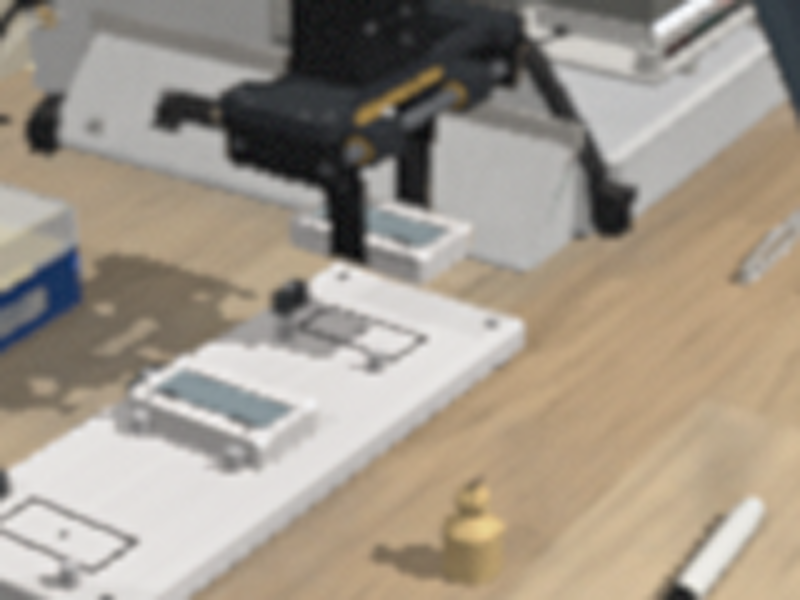

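View pics/w18a.png

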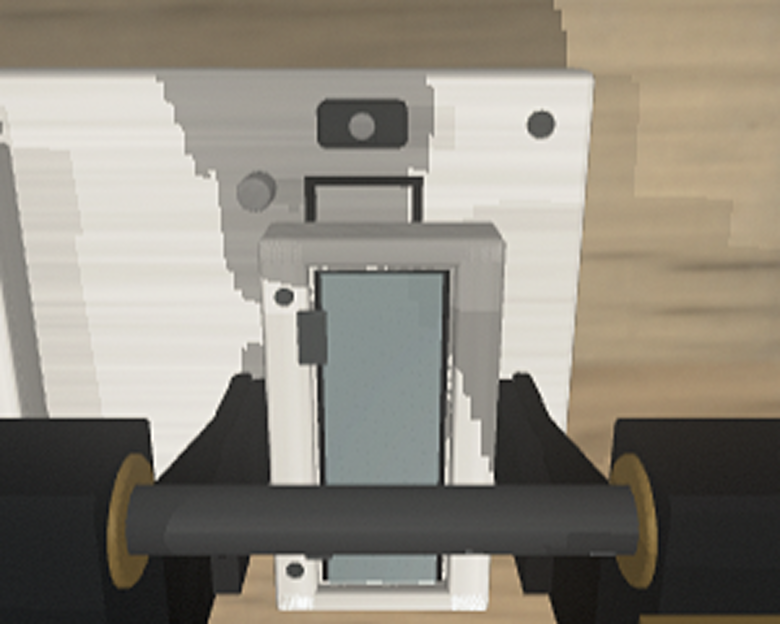

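Call:
send_rows --moves '[0,0,0,0.5,0,-1,-1,0,0,0,0,0,-1.5,-1,0,0,0,0,0,-1.5,-1,0,0,0,0,0,-1,-1,0,0,0,0,0,-0.1,-1,0,0,0,0,0,0,-1,0,0,0,0,0,0,-1]'

```text
time_s: 30.25
position: [0.6025, -0.1185, 0.0326]
tcp_rot: [[0.999, -0.036, 0.0], [-0.036, -0.999, -0.0], [0.0, 0.0, -1.0]]
force: [0.7, -0.2, -1.7]
opening: 0.57
```

Call:
send_rows --moves '[0,0,0,0,0,-0.1,-1,0,0,0,0,0,-0.1,-1,0,0,0,0,0,0,-1]'

```text
time_s: 30.55
position: [0.6024, -0.1184, 0.0307]
tcp_rot: [[0.999, -0.036, 0.0], [-0.036, -0.999, -0.0], [0.0, 0.0, -1.0]]
force: [0.2, 0.1, -0.1]
opening: 0.574
```

Call:
send_rows --moves '[0,0,0,0,0,-0.1,-1,0,0,0,0,0,0,-1]'

```text
time_s: 30.75
position: [0.6025, -0.1185, 0.0299]
tcp_rot: [[0.999, -0.036, 0.0], [-0.036, -0.999, -0.0], [0.0, 0.0, -1.0]]
force: [-0.4, -0.0, 1.1]
opening: 0.569
```

Call:
send_rows --moves '[0,0,0,0,0,-0.1,-1,0,0,0,0,0,0,-1]'

```text
time_s: 30.95
position: [0.6026, -0.1185, 0.0299]
tcp_rot: [[0.999, -0.036, 0.001], [-0.036, -0.999, -0.0], [0.001, 0.0, -1.0]]
force: [-2.1, 0.8, 7.1]
opening: 0.572
```

Call:
send_rows --moves '[0,0,0,0,0,0.1,-1,0,0,0,0,0,0,1,0,0,0,0,0,0,1,0,0,0,0,0,0,1,0,0,0,0,0,0,1,0,0,0,0,0,0,1,0,0,0,0,0,0,1,0,0,0,0,0,1,1,0,0,0,0,0,2,1,0,0,0,0,0,3,1,0,0,0,0,0,3,1,0,0,0,-3,0,3,1,0,0,0,-3,0,0,1,0,0,0,0,0,0,1,0,0,0,0,0,0,1]'

```text
time_s: 32.45
position: [0.5424, -0.1186, 0.1505]
tcp_rot: [[0.999, -0.037, 0.001], [-0.037, -0.999, -0.0], [0.001, 0.0, -1.0]]
force: [0.9, -0.2, 1.1]
opening: 1.001
```

```bash
python3 - <<'E'
from h import *
w=cap('wrist','w19');crop('w19',60,40,430,300,2.1,'w19a')
s=read_state(); print(s['position'],s['opening'],s['joint_positions'].round(1))
E
```

```text
[ 0.5432026  -0.11877396  0.15022392] 0.9945788201519329 [-23.9  30.5  96.2   0.   53.2  68.2]
```

View pics/w19a.png

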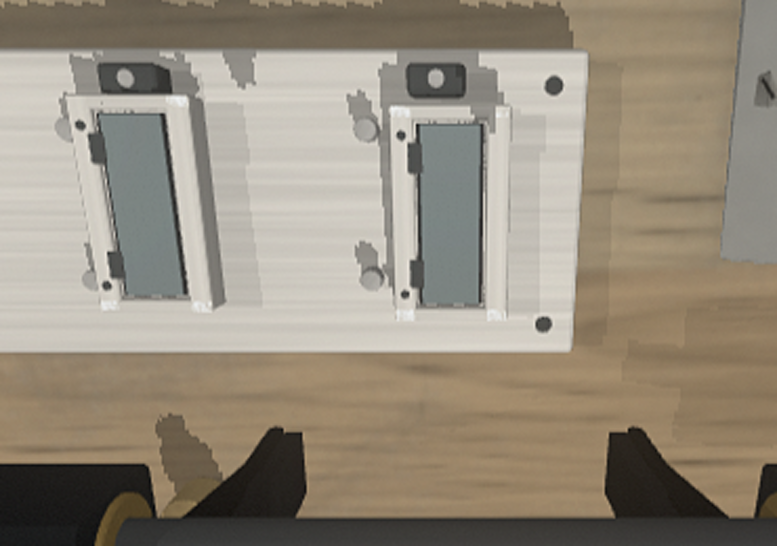

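Call:
send_rows --moves '[0,0,8.2,0,0,0,-1,0,0,8.2,0,0,0,-1,0,0,8.2,0,0,0,-1,0,0,8.2,0,0,0,-1,0,0,8.2,0,0,0,-1,0,0,8.2,0,0,0,-1,0,0,8.2,0,0,0,-1,0,0,8.2,0,0,0,-1,0,0,8.2,0,0,0,-1,0,0,8.2,0,0,0,-1,0,0,8.0,0,0,0,-1,0,0,0,2,-1.7,0,-1,0,0,0,2,-1.7,0,-1,0,0,0,2,-1.7,0,-1,0,0,0,0,0,0,-1,0,0,0,0,0,0,-1,0,0,0,0,0,0,-1,0,0,0,0,0,0,-1,0,0,0,0,0,0,-1]'

```text
time_s: 34.4
position: [0.6019, -0.1688, 0.1496]
tcp_rot: [[0.036, 0.999, -0.001], [0.999, -0.036, 0.0], [0.0, -0.001, -1.0]]
force: [-0.3, 0.7, 0.5]
opening: 0.008
```

```bash
python3 - <<'E'
from h import *
c=cap('side','side20'); crop('side20',220,160,340,260,6,'s20a')
s=read_state(); print(s['position'],s['opening'],s['joint_positions'].round(1),s['tcp_rot'].round(3)[0])
E
```

```text
[ 0.60198601 -0.1689068   0.14965549] 0.006806650866965455 [-25.9  35.2  85.9   0.   59.  -23.8] [ 0.036  0.999 -0.   ]
```

View pics/s20a.png

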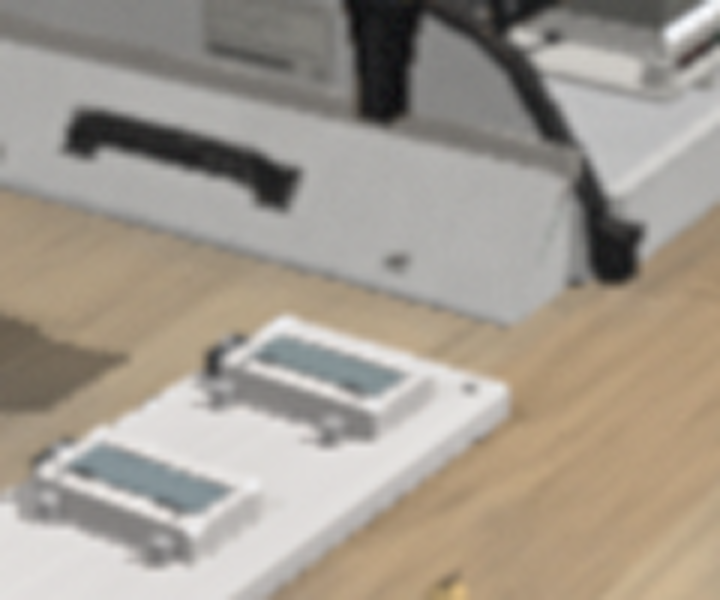

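Call:
send_rows --moves '[0,0,0,0,0,-3,-1,0,0,0,0,0,-3,-1,0,0,0,0,0,-3,-1,0,0,0,0,0,-2.9,-1,0,0,0,0,0,0,-1,0,0,0,0,0,0,-1,0,0,0,0.02,0.5,0,-1,0,0,0,0.02,0.5,0,-1,0,0,0,0,0,0,-1]'

```text
time_s: 35.35
position: [0.6034, -0.1587, 0.032]
tcp_rot: [[0.035, 0.999, 0.002], [0.999, -0.035, -0.001], [-0.001, 0.002, -1.0]]
force: [-0.1, 0.2, -0.5]
opening: 0.006
```

```bash
python3 - <<'E'
from h import *
c=cap('side','side21'); crop('side21',220,160,340,260,6,'s21a')
w=cap('wrist','w21')
s=read_state(); print(s['position'],s['force'])
E
```

```text
[ 0.60325991 -0.15926217  0.03155619] [ 0.13221928  0.26186379 -0.61250569]
```

View pics/s21a.png

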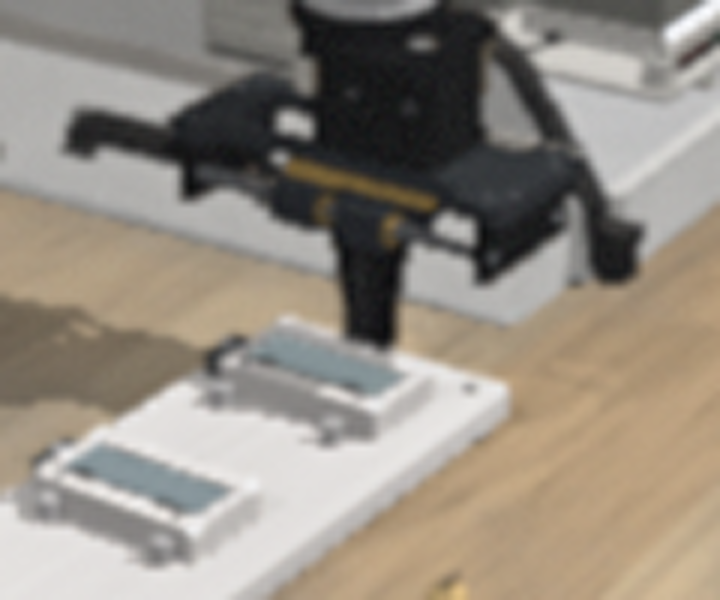

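View pics/w21.png

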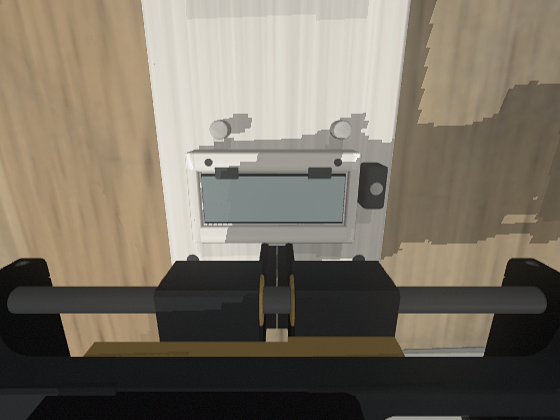

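Call:
send_rows --moves '[0,0,0,0,0.3,0,-1,0,0,0,0,0.3,0,-1,0,0,0,0,0.15,0,-1,0,0,0,0,0,0,-1]'

```text
time_s: 35.85
position: [0.603, -0.1519, 0.0307]
tcp_rot: [[0.036, 0.999, 0.0], [0.999, -0.036, -0.0], [-0.0, 0.0, -1.0]]
force: [0.6, -1.2, 0.7]
opening: 0.008
```

Call:
send_rows --moves '[0,0,0,0,0.15,0,-1,0,0,0,0,0.1,0,-1,0,0,0,0,0,0,-1]'

```text
time_s: 36.15
position: [0.6029, -0.1495, 0.0306]
tcp_rot: [[0.036, 0.999, 0.0], [0.999, -0.036, -0.0], [-0.0, 0.0, -1.0]]
force: [0.5, -0.2, 0.3]
opening: 0.005
```

Call:
send_rows --moves '[0,0,0,0,0.1,0,-1,0,0,0,0,0.1,0,-1,0,0,0,0,0,0,-1]'

```text
time_s: 36.45
position: [0.6029, -0.1488, 0.0306]
tcp_rot: [[0.036, 0.999, 0.0], [0.999, -0.036, -0.002], [-0.002, 0.0, -1.0]]
force: [0.0, -5.1, 0.2]
opening: 0.009
```

Call:
send_rows --moves '[0,0,0,0,0.1,0,-1,0,0,0,0,-0.6,0,-1,0,0,0,0,-0.9,0,-1,0,0,0,0,0,2.5,-1,0,0,0,0,0,2.5,-1,0,0,0,-2.5,0.7,0,-1,0,0,0,-2.5,2.1,0,-1,0,0,0,-2.3,2.1,0,-1,0,0,0,0,0,-2.5,-1,0,0,0,0,0,-2.5,-1,0,0,0,0,0,0,-1,0,0,0,0,0,0,-1]'

```text
time_s: 37.65
position: [0.5296, -0.1124, 0.0304]
tcp_rot: [[0.037, 0.999, -0.001], [0.999, -0.037, 0.001], [0.001, -0.001, -1.0]]
force: [0.3, -0.1, 0.6]
opening: 0.001
```

```bash
python3 - <<'E'
from h import *
c=cap('side','side22'); crop('side22',220,180,340,280,6,'s22a')
w=cap('wrist','w22')
s=read_state(); print(s['position'],s['force'])
E
```

```text
[ 0.53051791 -0.11286383  0.03134803] [-0.34328724  0.56555974  0.05967785]
```

View pics/s22a.png

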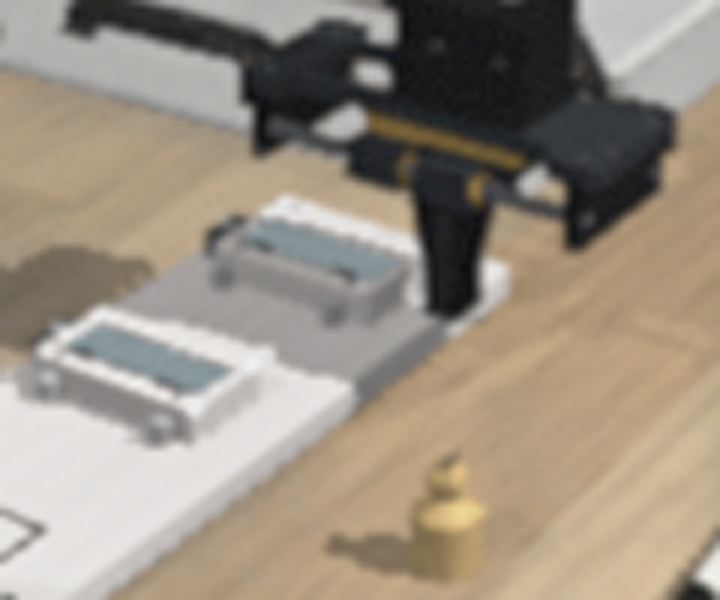

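View pics/w22.png

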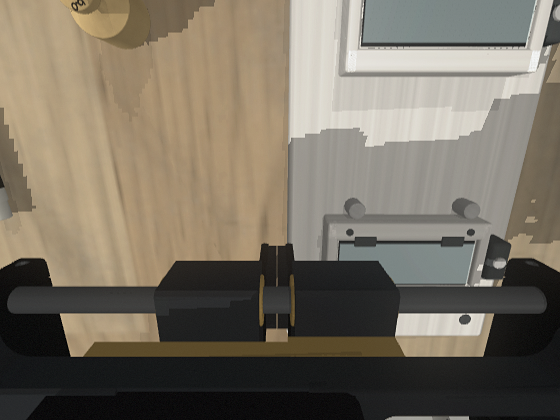

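Both sides are at the dowels; now push the right carrier to its end stop.

Call:
send_rows --moves '[0,0,0,0.6,-0.02,0,-1,0,0,0,0.6,-0.02,0,-1,0,0,0,0.5,-0.01,0,-1,0,0,0,0.2,-0.01,0,-1,0,0,0,0.2,0,0,-1,0,0,0,0,0,0,-1]'

```text
time_s: 38.35
position: [0.5506, -0.1129, 0.0305]
tcp_rot: [[0.036, 0.999, -0.001], [0.999, -0.036, 0.0], [0.0, -0.001, -1.0]]
force: [-0.6, 0.5, -0.1]
opening: 0.007
```

Call:
send_rows --moves '[0,0,0,0.15,0,0,-1,0,0,0,0.1,0,0,-1,0,0,0,0,0,0,-1]'

```text
time_s: 38.65
position: [0.5528, -0.1129, 0.0304]
tcp_rot: [[0.036, 0.999, -0.001], [0.999, -0.036, 0.0], [0.0, -0.001, -1.0]]
force: [-2.3, 0.0, 0.8]
opening: 0.004
```

Call:
send_rows --moves '[0,0,0,0.1,0,0,-1,0,0,0,0.1,0,0,-1,0,0,0,0,0,0,-1]'

```text
time_s: 38.95
position: [0.5528, -0.1129, 0.0304]
tcp_rot: [[0.036, 0.999, -0.005], [0.999, -0.036, 0.001], [0.001, -0.005, -1.0]]
force: [-7.0, -2.1, 2.9]
opening: 0.006
```

Call:
send_rows --moves '[0,0,0,0.1,0,0,-1,0,0,0,0,0,0,-1]'

```text
time_s: 39.15
position: [0.5528, -0.1128, 0.0304]
tcp_rot: [[0.035, 0.999, -0.007], [0.999, -0.035, 0.001], [0.001, -0.007, -1.0]]
force: [-8.6, -2.9, 5.4]
opening: 0.004
```

Call:
send_rows --moves '[0,0,0,-0.6,0,0,-1,0,0,0,-1.2,0,0,-1,0,0,0,0,0,3,-1,0,0,0,0,0,4,-1,0,0,0,0,0,4,-1,0,0,0,0,0,4,-1,0,0,0,0,0,4,-1,0,0,-8.2,0,0.5,0,-1,0,0,-8.2,0,0.5,0,-1,0,0,-8.2,0,0.5,0,-1,0,0,-8.2,0,0.5,0,-1,0,0,-8.2,0,0.5,0,-1,0,0,-8.2,0,0.5,0,-1,0,0,-8.2,0,0.5,0,-1,0,0,-8.2,0,0.5,0,-1,0,0,-8.2,0,0.5,0,-1,0,0,-8.2,0,0.5,0,-1,0,0,-8.0,0,0.5,0,-1,0,0,0,0,0.5,0,-1,0,0,0,0,0,0,-1]'

```text
time_s: 41.15
position: [0.5386, -0.0524, 0.2207]
tcp_rot: [[0.999, -0.033, 0.001], [-0.033, -0.999, 0.0], [0.001, -0.0, -1.0]]
force: [0.2, 0.2, -0.3]
opening: 0.002
```

```bash
python3 - <<'E'
from h import *
w=cap('wrist','w23'); crop('w23',120,20,440,270,2.5,'w23a'); cap('side','side23'); crop('side23',190,180,310,270,6.5,'s23a')
s=read_state(); print(s['position'],s['tcp_rot'].round(3)[0])
E
```

```text
[ 0.53859856 -0.0529845   0.22065187] [ 0.999 -0.034  0.001]
```

View pics/w23a.png

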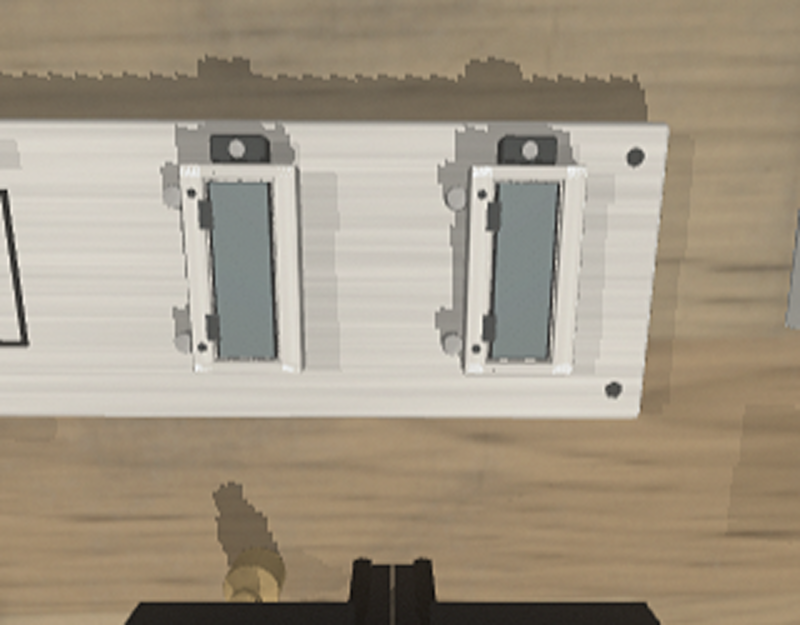

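View pics/s23a.png

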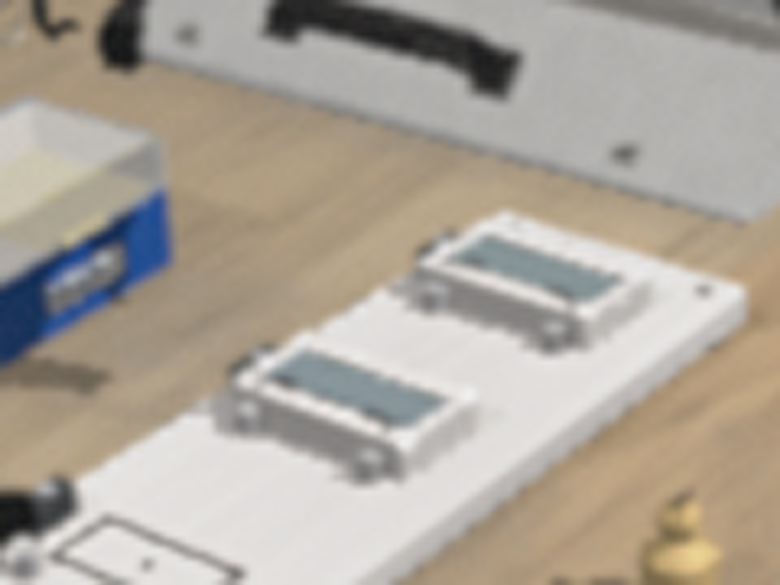

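```bash
python3 - <<'E'
from fit import *
w=load('w23')
q=lambda a,b:(120+a/2.5,20+b/2.5)
L=[(.045,.025,.042),(.045,-.025,.042),(-.045,-.025,.042),(-.045,.025,.042)]
M=[(179,167),(297,167),(301,371),(194,371)]; Rr=[(471,167),(586,167),(573,375),(464,374)]
out=[]
for C,x0 in((M,[.61,.01,0]),(Rr,[.605,-.115,0])):
    x,r=fitpose([w],[(0,*q(*C[i]),L[i]) for i in range(4)],x0,0); print('carrier',x[:2].round(4),np.degrees(x[2]).round(2),abs(r).max().round(2)); out.append(x)
fx=[((172,197),(.032,.02,.036)),((182,341),(-.032,.02,.036)),((456,197),(.032,-.105,.036)),((452,343),(-.032,-.105,.036)),((236,149),(.051,-.01,.039)),((530,150),(.051,-.135,.039)),((668,126),(.065,-.2,.024)),((637,416),(-.07,-.2,.024))]
x,r=fitpose([w],[(0,*q(*p),l) for p,l in fx],[.61,.02,-.036],0); print('fix',x,np.degrees(x[2]),r.round(1).tolist())
c,s=np.cos(x[2]),np.sin(x[2])
for o,by in zip(out,(-.01,-.135)):
    d=o[:2]-x[:2]; print('err in fixture frame', c*d[0]+s*d[1], -s*d[0]+c*d[1]-by, np.degrees(o[2]-x[2]))
E
```

```text
carrier [0.6107 0.0099] -2.52 1.6
carrier [ 0.606  -0.1147] -1.8 0.73
fix [ 0.61193361  0.02082068 -0.04024522] -2.3058809944451184 [[-0.2, -0.6], [0.2, 0.5], [-0.1, 0.2], [-0.3, 0.5], [-0.0, -0.3], [-0.9, 0.2], [1.1, -1.8], [0.6, 1.5]]
err in fixture frame -0.0008032248370832688 -0.0009151006592982968 -0.21849994486821403
err in fixture frame -0.0004908654110247655 -0.0006490062103495509 0.5107286967845172
```

Call:
send_rows --moves '[0,0,0,-0.4,2.9,0.1,-1,0,0,0,-0.4,2.9,0.1,-1,0,0,0,-0.4,2.9,0.1,-1,0,0,0,-0.4,2.9,0.1,-1,0,0,0,-0.4,2.9,0.1,-1,0,0,0,-0.4,2.9,0.1,-1,0,0,0,-0.4,2.9,0.1,-1,0,0,0,-0.4,2.9,0.1,-1,0,0,0,-0.4,2.9,0.1,-1,0,0,0,-0.4,2.9,0.1,-1,0,0,0,0,0,0,-1,0,0,0,0,0,0,-1]'

```text
time_s: 42.45
position: [0.4983, 0.2372, 0.2305]
tcp_rot: [[0.999, -0.034, 0.0], [-0.034, -0.999, -0.0], [0.0, 0.0, -1.0]]
force: [0.8, -0.6, 0.3]
opening: 0.004
```

```bash
python3 - <<'E'
from h import *
w=cap('wrist','w24'); c=cap('side','side24'); crop('side24',120,220,240,320,6,'s24a')
s=read_state(); print(s['position'],s['tcp_rot'].round(3)[0])
P=[.611-.0405+.0364*.245,.02+.245+.0015,.132]; print(P,proj(w,P),proj(c,P))
E
```

```text
[0.4984454  0.23613873 0.23043368] [ 0.999 -0.037 -0.   ]
[0.579418, 0.2665, 0.132] [236.72967765 120.30326066] [181.62985742 257.94549431]
```

View pics/w24.png

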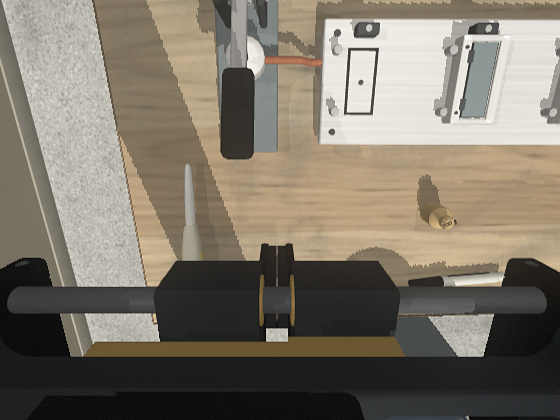

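View pics/s24a.png

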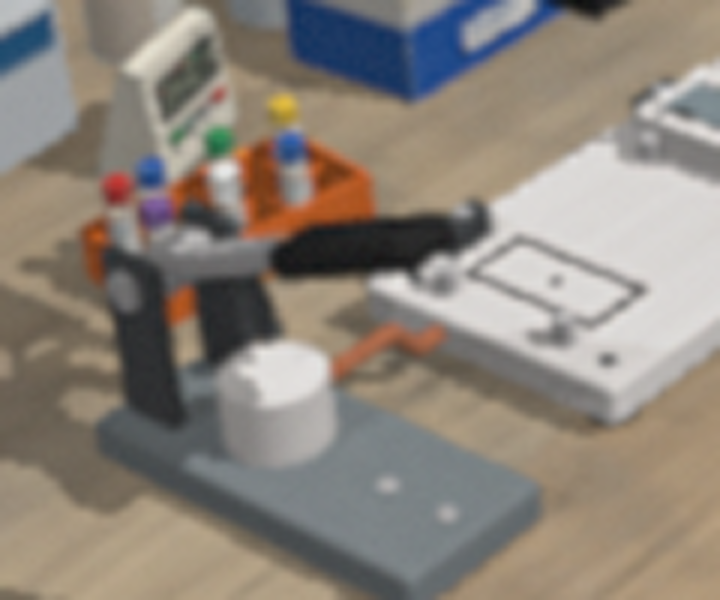

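Call:
send_rows --moves '[0,0,0,2,0.8,0,-1,0,0,0,2,0.8,0,-1,0,0,0,2,0.8,0,-1,0,0,0,1.8,0.6,0,-1,0,0,0,0,0,-2,-1,0,0,0,0,0,-2,-1,0,0,0,0,0,-2,-1,0,0,0,0,0,-1,-1,0,0,0,0,0,0,-1,0,0,0,0,0,0,-1]'

```text
time_s: 43.55
position: [0.5769, 0.2665, 0.161]
tcp_rot: [[0.999, -0.037, 0.001], [-0.037, -0.999, 0.0], [0.001, -0.0, -1.0]]
force: [-0.3, 0.5, -1.0]
opening: 0.005
```

```bash
python3 - <<'E'
from h import *
c=cap('side','side25'); crop('side25',120,200,240,300,6,'s25a')
s=read_state(); print(s['position'],s['force'])
E
```

```text
[0.57718674 0.26674314 0.16156911] [ 0.19077262  0.98319172 -0.17333817]
```

View pics/s25a.png

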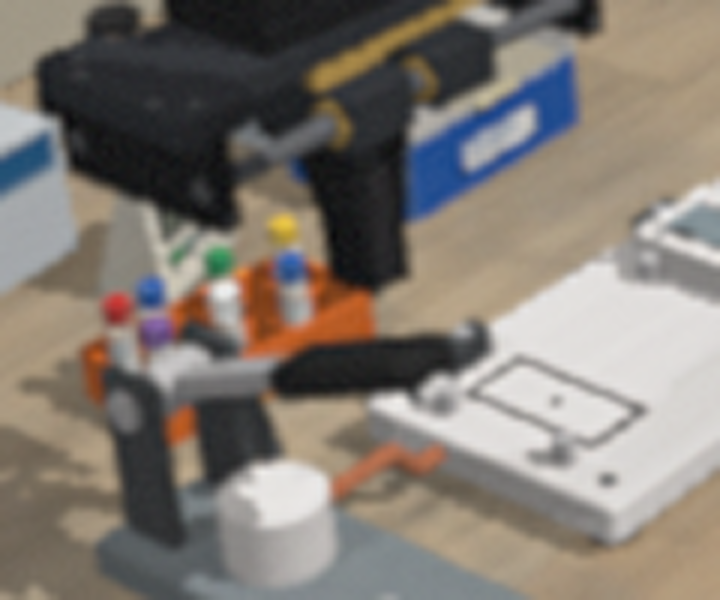

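Call:
send_rows --moves '[0,0,0,0,0,-2,-1,0,0,0,0,0,-1,-1,0,0,0,0,0,-1,-1,0,0,0,0,0,-1,-1,0,0,0,0,0,0,-1]'

```text
time_s: 44.1
position: [0.5758, 0.2672, 0.1104]
tcp_rot: [[0.999, -0.036, -0.001], [-0.036, -0.999, 0.0], [-0.001, -0.0, -1.0]]
force: [-2.8, -0.1, 5.7]
opening: 0.004
```

Call:
send_rows --moves '[0,0,0,0,0,-1,-1,0,0,0,0,0,-1,-1,0,0,0,0,0,-1,-1,0,0,0,0,0,-0.5,-1,0,0,0,0,0,0,-1]'

```text
time_s: 44.6
position: [0.5742, 0.2674, 0.0763]
tcp_rot: [[0.999, -0.036, -0.004], [-0.036, -0.999, 0.0], [-0.004, -0.0, -1.0]]
force: [-5.8, 1.2, 9.4]
opening: 0.004
```

```bash
python3 - <<'E'
from h import *
c=cap('side','side26'); crop('side26',120,200,240,300,6,'s26a')
s=read_state(); print(s['position'],s['force'])
E
```

```text
[0.57424559 0.26744471 0.07668689] [-5.5555166   0.94295512  9.98460719]
```

View pics/s26a.png

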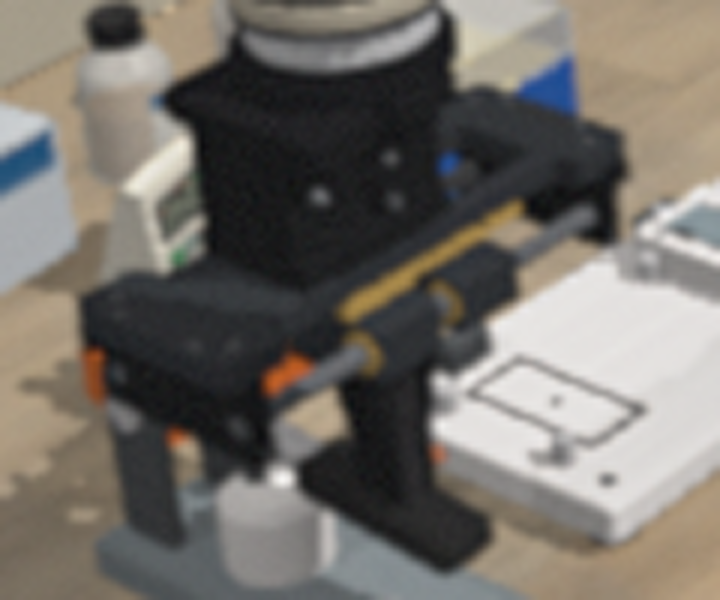

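Call:
send_rows --moves '[0,0,0,0,0,-0.3,-1,0,0,0,0,0,-0.3,-1,0,0,0,0,0,0,-1]'

```text
time_s: 44.95
position: [0.5745, 0.2674, 0.071]
tcp_rot: [[0.999, -0.036, -0.003], [-0.036, -0.999, 0.0], [-0.003, -0.0, -1.0]]
force: [-5.3, 1.5, 9.8]
opening: 0.007
```

Call:
send_rows --moves '[0,0,0,0,0,-0.2,-1,0,0,0,0,0,-0.2,-1,0,0,0,0,0,0,-1]'

```text
time_s: 45.25
position: [0.5746, 0.2675, 0.0694]
tcp_rot: [[0.999, -0.036, -0.002], [-0.036, -0.999, 0.0], [-0.002, -0.0, -1.0]]
force: [-9.8, -1.3, 19.7]
opening: 0.009
```

Call:
send_rows --moves '[0,0,0,0,0,-0.2,-1,0,0,0,0,0,-0.2,-1,0,0,0,0,0,0,-1]'

```text
time_s: 45.55
position: [0.5747, 0.2675, 0.0686]
tcp_rot: [[0.999, -0.036, -0.002], [-0.036, -0.999, 0.0], [-0.002, -0.0, -1.0]]
force: [-14.8, -2.7, 37.9]
opening: 0.007
```

Call:
send_rows --moves '[0,0,0,0,0,0.9,-1,0,0,0,0,0,2,-1,0,0,0,0,0,2,-1,0,0,0,0,0,2,-1,0,0,0,0,0,2,-1,0,0,0,0,0,1,-1,0,0,0,0,0,0,-1,0,0,0,0,0,0,-1,0,0,0,0,0,0,-1,0,0,0,0,0,0,-1]'

```text
time_s: 46.55
position: [0.5755, 0.2667, 0.1592]
tcp_rot: [[0.999, -0.036, -0.002], [-0.036, -0.999, -0.001], [-0.002, 0.001, -1.0]]
force: [0.4, -0.1, -0.1]
opening: 0.003
```

```bash
python3 - <<'E'
from h import *
c=cap('side','side27'); crop('side27',120,200,240,300,6,'s27a')
s=read_state(); print(s['position'],s['force'])
E
```

```text
[0.57565197 0.26677644 0.15938804] [ 0.08263533 -0.04672776  0.83050771]
```

View pics/s27a.png

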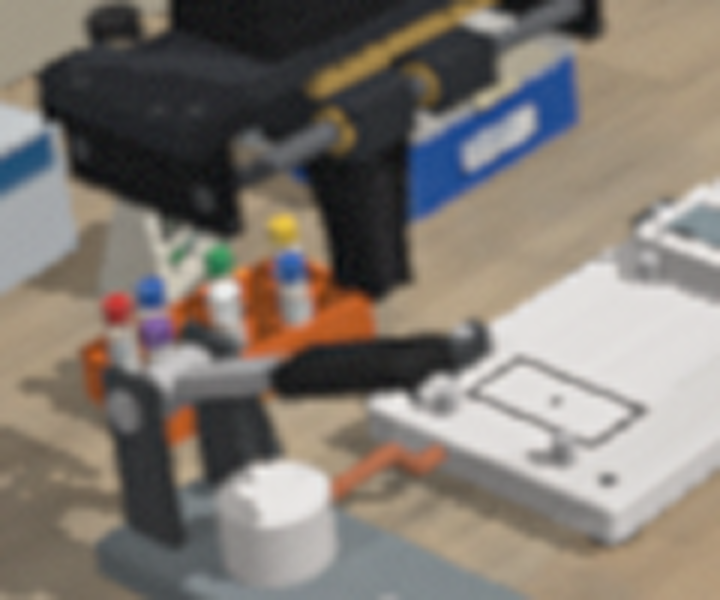

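Call:
send_rows --moves '[0,0,0,0,0,-2,-1,0,0,0,0,0,-1.5,-1,0,0,0,0,0,-1.5,-1,0,0,0,0,0,-1.5,-1,0,0,0,0,0,-1.5,-1,0,0,0,0,0,-0.8,-1,0,0,0,0,0,-0.4,-1,0,0,0,0,0,-0.2,-1,0,0,0,0,0,0,-1,0,0,0,0,0,0,-1]'

```text
time_s: 47.6
position: [0.5734, 0.267, 0.0691]
tcp_rot: [[0.999, -0.036, -0.005], [-0.036, -0.999, -0.001], [-0.005, 0.001, -1.0]]
force: [-10.0, -1.6, 22.8]
opening: 0.01
```

Call:
send_rows --moves '[0,0,0,0,0,0.9,-1,0,0,0,0,0,2,-1,0,0,0,0,0,2,-1,0,0,0,0,0,2,-1,0,0,0,0,0,1.5,-1,0,0,0,0,0,1,-1,0,0,0,0,0,0,-1,0,0,0,0,0,0,-1,0,0,0,0,0,0,-1,0,0,0,0,0,0,-1]'

```text
time_s: 48.6
position: [0.5756, 0.2668, 0.1593]
tcp_rot: [[0.999, -0.036, -0.002], [-0.036, -0.999, -0.001], [-0.002, 0.001, -1.0]]
force: [0.0, -0.3, -0.1]
opening: 0.008
```

Call:
send_rows --moves '[0,0,0,0,0,-2,-1,0,0,0,0,0,-1.5,-1,0,0,0,0,0,-1.5,-1,0,0,0,0,0,-1.5,-1,0,0,0,0,0,-1.5,-1,0,0,0,0,0,-0.8,-1,0,0,0,0,0,-0.4,-1,0,0,0,0,0,-0.2,-1,0,0,0,0,0,0,-1,0,0,0,0,0,0,-1]'

```text
time_s: 49.6
position: [0.5734, 0.267, 0.0691]
tcp_rot: [[0.999, -0.036, -0.005], [-0.036, -0.999, -0.001], [-0.005, 0.001, -1.0]]
force: [-9.5, -1.2, 22.9]
opening: 0.005
```

Strokes 2 and 3 hit the stop too; release, then stroke 4.

Call:
send_rows --moves '[0,0,0,0,0,0.9,-1,0,0,0,0,0,2,-1,0,0,0,0,0,2,-1,0,0,0,0,0,2,-1,0,0,0,0,0,1.5,-1,0,0,0,0,0,1,-1,0,0,0,0,0,0,-1,0,0,0,0,0,0,-1,0,0,0,0,0,0,-1,0,0,0,0,0,0,-1]'

```text
time_s: 50.6
position: [0.5756, 0.2668, 0.1593]
tcp_rot: [[0.999, -0.036, -0.002], [-0.036, -0.999, -0.001], [-0.002, 0.001, -1.0]]
force: [-0.3, -1.3, 0.1]
opening: 0.008
```

Call:
send_rows --moves '[0,0,0,0,0,-2,-1,0,0,0,0,0,-1.5,-1,0,0,0,0,0,-1.5,-1,0,0,0,0,0,-1.5,-1,0,0,0,0,0,-1.5,-1,0,0,0,0,0,-0.8,-1,0,0,0,0,0,-0.4,-1,0,0,0,0,0,-0.2,-1,0,0,0,0,0,0,-1,0,0,0,0,0,0,-1]'

```text
time_s: 51.6
position: [0.5734, 0.267, 0.0691]
tcp_rot: [[0.999, -0.036, -0.005], [-0.036, -0.999, -0.001], [-0.005, 0.001, -1.0]]
force: [-9.3, -1.9, 22.8]
opening: 0.004
```

Call:
send_rows --moves '[0,0,0,0,0,0.9,-1,0,0,0,0,0,2,-1,0,0,0,0,0,2,-1,0,0,0,0,0,2,-1,0,0,0,0,0,2,-1,0,0,0,0,0,3,-1,0,0,0,0,0,3,-1,0,0,0,-1,-2.5,2,-1,0,0,0,-1,-2.5,0,-1,0,0,0,-1,-2.5,0,-1,0,0,0,-1,-2.5,0,-1,0,0,0,-1,-2.5,0,-1,0,0,0,-1,-2.5,0,-1,0,0,0,0,-2.5,0,-1,0,0,0,0,-2.5,0,-1,0,0,0,0,-2.5,0,-1,0,0,0,0,-2.5,0,-1,0,0,0,0,-2.5,0,-1,0,0,0,0,0,0,-1,0,0,0,0,0,0,-1]'

```text
time_s: 53.6
position: [0.5159, -0.0081, 0.2348]
tcp_rot: [[0.999, -0.038, -0.001], [-0.038, -0.999, 0.001], [-0.001, -0.001, -1.0]]
force: [0.6, -0.1, 0.8]
opening: 0.003
```

```bash
python3 - <<'E'
from h import *
c=cap('side','side30'); crop('side30',120,180,300,320,4.4,'s30a'); w=cap('wrist','w30'); cap('top','top30')
s=read_state(); print(s['time_s'],s['position'],s['force'])
E
```

```text
53.75 [ 0.51593749 -0.00707537  0.23516387] [-0.83018337 -0.70319206 -0.36265158]
```

View pics/s30a.png

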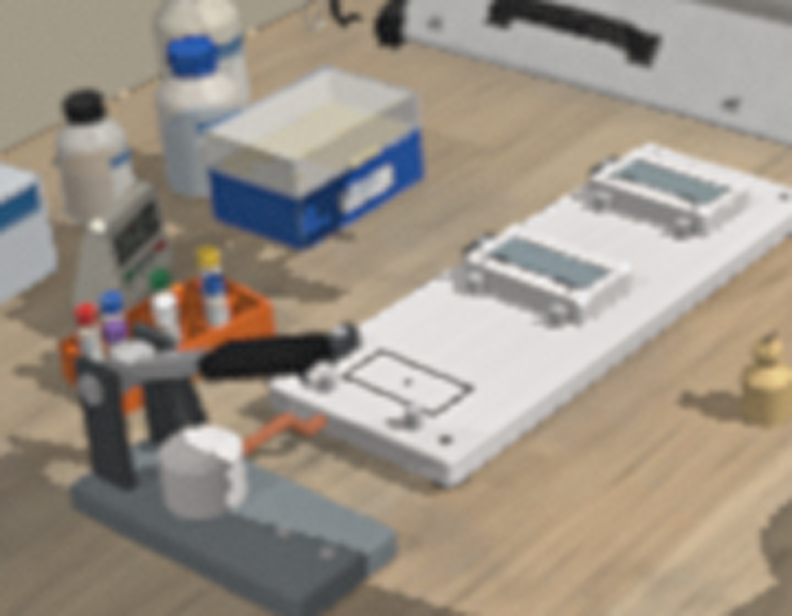

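View pics/w30.png

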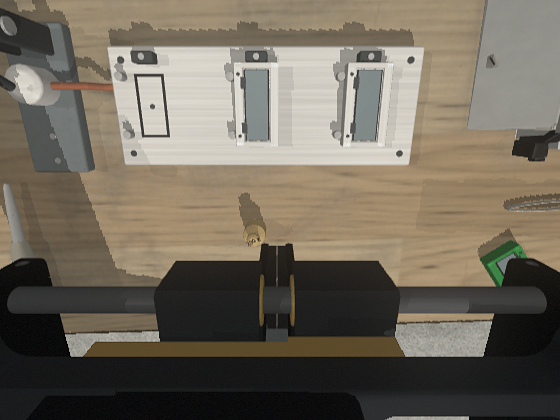

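View pics/top30.png

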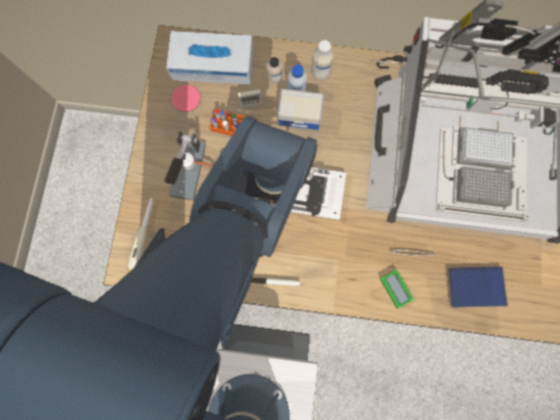

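```bash
python3 - <<'E'
from h import *
a=cv2.imread('pics/side23.png')[195:250,215:320].astype(np.float32); b=cv2.imread('pics/side30.png')[195:250,215:320].astype(np.float32)
print(cv2.phaseCorrelate(cv2.cvtColor(a,6),cv2.cvtColor(b,6)))
hand_in()
E
```

```text
((0.010237366656973279, -0.013611095900721182), 0.9992230048886052)
the job is handed in; nothing more can be done
```

The job is handed in: the check weight is off the deck, both carriers are home, and the lever has had its four strokes. It took about 54 s of the 210 s allowed, and `hand_in` reports no verdict.

- **Check weight:** it stands on the desk in front of the fixture, at about (0.447, 0.025).
- **Carriers:** only two were on the desk, and I left the green look-alike alone. The left one had been knocked about 3 cm by the time I reached it, so I measured it again before grasping it. It is now in the middle bay and the other is in the right bay. I pushed each against its dowels, then its end stop, and stopped when the push force climbed sharply (5–9 N).
- **Pump:** I did four strokes. Each went down to the lever stop at pad height about 0.069 m, with 38 N on the first stroke and about 23 N on the others. I saw the lever back at rest in pictures after strokes 1 and 4. After strokes 2 and 3 I only know that the tool, with no load on it, was above the lever's rest height.

**Last checks:**
- A wrist-camera fit made before pumping put both carriers within about 1 mm and 0.5° of home. That is about as finely as the picture can be read, so the push forces are the firmer evidence.
- Side pictures from before and after pumping differ by only about 0.01 px, so the carriers did not move.
- The tweezers look undisturbed in the last top view. The robot was clear of everything at hand-in.

No check failed.

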